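# Draw the bolt of the shielded store with the hook rod and fetch the vial carrier

## Robot

A 6-joint arm with a two-finger parallel gripper is mounted at the origin on a cart in front of the work surface, level with it; the furniture and walls round the work are solid. World frame = base frame: x ahead of the robot, y to its left, z up, the work surface at z = 0. Lengths are in m, angles in rad, forces in N, time in s.
With the tool pointing down it reaches from about 0.3 to 0.775 m from the base axis. Payload 14.6 kg.
Tool frame: the origin (TCP) lies at the very end of the fingers, on their centre line; the grasp point (between the pads) lies 19 mm behind it; y points along the fingers, z is the direction in which the jaws open and shut, and the axes are right-handed (so a half turn about y gives the same grasp; the last joint's range is limited). The gripper opens to 94 mm and grips with 3 to 60 N. Pads are 16 mm wide; open, the fingers measure 119 mm over their backs; the gripper's body (75 mm by 177 mm) begins 78 mm behind the grasp point.
Start: joints at [-1.24, 0.3, 1.521, -0, 1.321, -0.067], TCP at [0.213, -0.507, 0.205] pointing down, gripper open.
Joint ranges: [-3.03, 3.03], [-0.79, 2.21], [0.23, 2.52], [-1.04, 4.18], [0, 3.07], [-2.55, 2.55]. Speed limits (rad/s): [2.22, 2.22, 2.57, 3.14, 3.14, 3.14].

## Interface

Orientations are given as [roll, pitch, yaw] about the fixed x, y, z axes, in that order (R = Rz(yaw) Ry(pitch) Rx(roll)).
In Python, from station import get_obs, camera, job gives the robot as it stands.
- The arm moves only by the tool step_arm, never from a script. Its argument "targets" is a list of rows, each a list of 6 numbers: the shift along the tool's x, y, z in mm, then the turn, a rotation vector about the tool's x, y, z in degrees. In form: [[dx, dy, dz, rx, ry, rz], ...]. A call has 1 to 12 rows; each row shifts and turns the commanded pose from where the row before left it, along the tool's axes as they then stand; what a row does not reach is not made up. A row lasts 1/8 s, in which the tool goes at most 62.5 mm and 10.7 degrees, less where a joint would pass 70% of its speed; a pose out of reach is approached as far as the arm can. A call is refused whole if a number of a shift passes 62.5 or a number of a turn 10.7, either way. A call with a gripper value outside its range is refused whole. "gripper" is the opening, from -1 (shut) to 1 (fully open), set as the call begins (left out, the last holds). The fingers move at their own pace and stop on an object; "squeeze" is the grip in N (left out, the last holds). Time passes only in rows, so rows that do not move let the fingers close. It gives the time, the measured TCP pose, the force and the opening at its end, in the units of the state.
- get_obs(): the state, without advancing time (a new reading comes with each control period).
- camera(name): name is "side" or "top" or "wrist"; returns a dict with "pixels" (400x640x3 uint8, red, green, blue), "intrinsics" (3x3 intrinsics, pixels), "k1" (the pictures are not rectified: a ray, as slopes to the right and down, at radius r is drawn at 1 + k1 r^2 times it, then the intrinsics apply), "R" (3x3) and "t" (3): a world point X has camera coordinates R X + t; the wrist camera has in their place "tool_from_camera" (4x4, takes a point from camera to tool coordinates, whose origin is the TCP and whose axes are the tool frame's). Camera axes: x right, y down, z forward; pixel columns grow to the right and rows downward; lengths in m; the calibration is good to about 2 mm. A picture is of the moment at which its call begins: read the wrist's pose just before it. There is no depth.
- job.hand_in(): hands the job in, once; it reports no verdict.
The state is a dict: "time_s": time; "qpos": joint angles; "joint_vel": joint speeds; "tau": joint torques, N m; "ee_pos": TCP position; "eef_rot": TCP orientation; "force": force on the tool from outside, world axes, zero at the start; "moment": the same for the moment, N m; "grip_width": finger opening in m.
Only numpy, scipy, OpenCV 4.12 (cv2) and the standard library are available. Lean on these libraries where they do the work, as an engineer would, in place of code of your own. Each camera call takes 0.05 s, during which the arm holds its last target.

## Task

Take the orange-handled hook rod from its stand, use it to draw the brass bolt inside the clear shield box fully back, then hook the blue vial carrier by its wire handle, lift it out, carry it over steadily and set it down upright, without dropping it, on free floor in the white tray. Unhook it and hang the rod back in the fork of its stand. Leave the bolt drawn, keep the vial in its carrier, keep the fingers off the clear box and everything in it, and do not shift or knock over the bottles standing about.

Things in the scene. Friction and masses are not known exactly. Their poses are not given: they have to be found in the camera images.
- rod_grip (a point): Hook rod, loose, 0.13 kg, hanging upright in the fork of its stand; this point is the centre of its orange handle, 20 (x) by 18 (y) mm, 60 mm tall. Below it a black collar plate 30 x 30 x 4 mm, then a steel shaft of diameter 6 mm on the handle's axis that ends in a J hook. z is up; the hook bends towards the rod's +y.
- rod_hook (a point): Lowest point of the rod's hook, on the bar's centre line: 130 mm below rod_grip and 11 mm from the shaft's axis to the rod's +y. From the shaft the 6 mm bar bends in a half circle of 11 mm centre-line radius in the rod's y-z plane and rises as a lip 22 mm to +y of the shaft, ending 17 mm above this point. The mouth is 16 mm wide inside; the bar's underside is 3 mm below this point
- rod_collar (a point): Centre of the underside of the rod's collar plate, the face that rests on the fork; 34 mm below rod_grip.
- stand_fork (a point): Tool stand, fixed. This point is the middle of the fork's top face, 111 mm up, on which the rod's collar rests. Two arms (11 mm wide, 6 mm thick, 12 mm slot between) along the stand's x, open to -x; their tips, 16 to 20 mm to -x, rise 4.5 mm above the face; a post stands 32 mm to +x. The base is 9 mm high. The hook hangs under the arms: the rod goes in and out level along x, lifted over the tips.
- store: Shield box, fixed: open-topped clear acrylic well with yellow rim, inside 86 (x) by 96 (y) mm, walls 9 mm, rim 132 mm and floor 8 mm up; origin at the centre of its underside. The bolt runs along y on the inside of the +x wall (guides reach in to x = 31 mm). The carrier hangs at x 0, y +23 mm, its ears along x in notched brackets on both x walls (they reach in to 31 mm); the shut bolt bars the +x ear.
- store_bolt (a joint): The bolt: 0 is fully shut, 0.024 fully drawn, in m; it slides towards the box's -y and starts shut or nearly so; it stays where it is left and drags with about 1.5 N.
- bolt_stub (a point): Point on the bolt's brass stub, a level round peg of diameter 7 mm that sticks out from the bolt bar towards the box's -x. The stub reaches 6 mm further to -x from this point and 8 mm to +x, up to the bar; it moves with the bolt. 60 mm above the desk, 72 mm below the rim.
- carrier: Vial carrier, loose, 0.12 kg; origin at the centre of the underside of its blue foot, 48 x 48 mm. Clear cup 36 mm square up to 41 mm; two blue ears along its x reach 39 mm either way, 8 mm wide, at 36 to 41 mm; steel wire handle in its x-z plane, legs at x +20 and -20 mm. It hangs in the box with its axes along the box's, its foot 12 mm above the desk.
- carrier_bar (a point): Middle of the level top bar of the carrier's wire handle: wire of diameter 5 mm along the carrier's x, straight for 11 mm either way; 94.5 mm above the carrier's origin. The vial's cap ends 31 mm below this point.
- sample_vial: Red-capped vial, loose, standing in the carrier's cup: diameter 28 mm, 58 mm tall; origin at the centre of its underside, 5.5 mm above the carrier's origin.
- tray: White shallow tray, fixed, 120 (x) by 196 (y) mm, walls 4 mm thick and 18 mm high, floor 4 mm above the desk; origin at the centre of its underside, z up.
- bottle_red_mid (a point): Small white bottle with red cap standing in the tray, loose, diameter 48 mm, 124 mm tall; this point is its centre half-way up. Somewhere along the tray's y near its middle line; leave it standing.
- bottle_left_mid (a point): White bottle standing on the desk, loose, diameter 73 mm, 174 mm tall; this point is its centre half-way up. Leave it standing.
- bottle_right_mid (a point): Another white bottle of the same size, 73 mm by 174 mm, loose; its centre half-way up. Leave it standing.
Mind the look-alikes: they are no part of the job. Of the things that look like the part that bears rod_grip, the larger one is meant.

How it is judged:
On the way, in this order (a step that is already met when the one before it is completed fails the run):
1. the bolt is drawn back, the carrier still hanging in the box (value of joint store_bolt above 0.02 m and distance of carrier from where it was at the start of the episode below 0.02 m), for 0.2 s.
2. the carrier hangs on the hook, lifted clear above the rim of the box (z of carrier in the frame of store above 0.132 m and contact force between rod and carrier above 0.3 N), for 0.2 s.
3. the carrier stands upright on the tray's floor, off the hook (x of carrier in the frame of tray between -0.045 and 0.045 m and y of carrier in the frame of tray between -0.083 and 0.083 m and z of carrier in the frame of tray between 0.001 and 0.008 m and angle between carrier's own z axis and vertical below 0.1 rad and contact force between rod and carrier below 0.05 N), for 0.3 s.
At the end, for the whole second after the job is handed in: The carrier stands upright (within 0.1 rad) with its foot flat on the tray's floor, off the hook and at rest, the vial in its cup; the rod hangs upright and at rest in the fork, its collar's underside within 12 mm of stand_fork; the bolt is still drawn by more than 20 of its 24 mm (all of step 3 and distance between sample_vial and carrier below 0.013 m and angle between sample_vial's own z axis and vertical below 0.2 rad and distance between rod_collar and stand_fork below 0.012 m and angle between rod_grip's own z axis and vertical below 0.1 rad and value of joint store_bolt above 0.02 m and linear speed of each of carrier, rod below 0.02 m/s); the robot touches nothing.
It fails at once if the fingers touch the shield box, its bolt, the carrier or the vial (contact force between the fingers and store above 0.5 N or contact force between the fingers and carrier above 0.5 N or contact force between the fingers and sample_vial above 0.5 N).
It fails at once if the carrier is tipped over or swung beyond about 45 degrees (angle between carrier's own z axis and vertical above 0.8 rad).
It fails at once if the carrier is dropped into the tray or knocked against it hard (over 25 N) (contact force between carrier and tray above 25 N).
It fails at once if a bottle is shifted by more than 30 mm or tipped (distance of any of bottle_left_mid, bottle_right_mid, bottle_red_mid from where it was at the start of the episode above 0.03 m or angle between any of bottle_left_mid, bottle_right_mid, bottle_red_mid's own z axis and vertical above 0.3 rad).
It also fails if it takes over 72 s, if anything falls off the work surface, if the arm or the gripper's body presses on something with over 40 N, if the wrist force passes 120 N, or if a joint passes its speed limit or range.

## Working session

There is one attempt and no reset: what is moved stays moved. The work goes in short steps, Python scripts to look and compute and a tool call to move; the robot and the scene stay as the last step left them, time stands still between calls to the robot, and variables do not carry over. Pictures are saved under pics/ and viewed, and the job is handed in when it is done.

Besides the shell and the picture viewer there is one more tool, called after "Request:" as a command line: name --pt "numbers of a row" for each row, then --argument value for the rest. step_arm: Moves the arm, as the interface text tells. Its arguments: {"type":"object","properties":{"targets":{"type":"array","items":{"type":"array","items":{"type":"number"}}},"gripper":{"type":"number"},"squeeze":{"type":"number"}},"required":["targets"]}

```bash
mkdir -p pics; ls
python3 - <<'E'
from station import get_obs, camera, job
import cv2,numpy as np
print(get_obs())
for n in ["side","top","wrist"]:
    c=camera(n)
    cv2.imwrite(f"pics/{n}0.png",c["pixels"][:,:,::-1])
    print(n,{k:np.round(v,4).tolist() for k,v in c.items() if k!="pixels"})
E
```

```text
pics
{'time_s': 0.0, 'qpos': array([-1.23959756e+00,  3.00497830e-01,  1.52155884e+00,  2.05507952e-05,
        1.32069484e+00, -6.66230753e-02]), 'joint_vel': array([ 7.25613711e-04, -4.49976370e-05, -1.09707559e-03, -3.12125281e-05,
        4.88730561e-04,  2.12575755e-03]), 'tau': array([-6.75796782e-04, -5.31808412e+01, -3.52740920e+01,  7.08032283e-02,
        2.43821600e-02, -1.43544225e-04]), 'ee_pos': array([ 0.21298445, -0.50681352,  0.20488108]), 'eef_rot': array([-1.57195129e+00,  9.70107807e-05, -2.74377597e+00]), 'force': array([-0.03862259, -0.17109359,  0.11384373]), 'moment': array([0.01610559, 0.05682876, 0.05260974]), 'grip_width': 0.09376163615063654}
side {'intrinsics': [[361.1021, 0.0, 321.8641], [0.0, 361.1021, 201.3813], [0.0, 0.0, 1.0]], 'k1': -0.0345, 'R': [[0.991, -0.1341, -0.0053], [-0.0913, -0.6447, -0.759], [0.0984, 0.7526, -0.6511]], 't': [-0.5064, 0.1116, 1.1211]}
top {'intrinsics': [[367.7907, 0.0, 320.8176], [0.0, 367.7907, 198.8223], [0.0, 0.0, 1.0]], 'k1': -0.0154, 'R': [[-0.0199, -0.9996, -0.0197], [-0.9953, 0.0217, -0.0946], [0.095, 0.0177, -0.9953]], 't': [-0.0361, 0.5211, 1.3168]}
wrist {'intrinsics': [[332.4444, 0.0, 320.2376], [0.0, 332.4444, 199.3042], [0.0, 0.0, 1.0]], 'k1': -0.0106, 'tool_from_camera': [[0.0002, 0.9582, 0.2862, -0.084], [-0.0021, -0.2862, 0.9582, -0.1786], [1.0, -0.0008, 0.002, -0.0002], [0.0, 0.0, 0.0, 1.0]]}
```

View pics/side0.png

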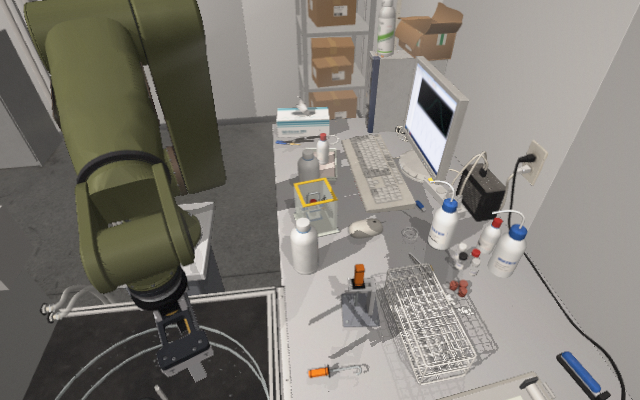

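View pics/top0.png

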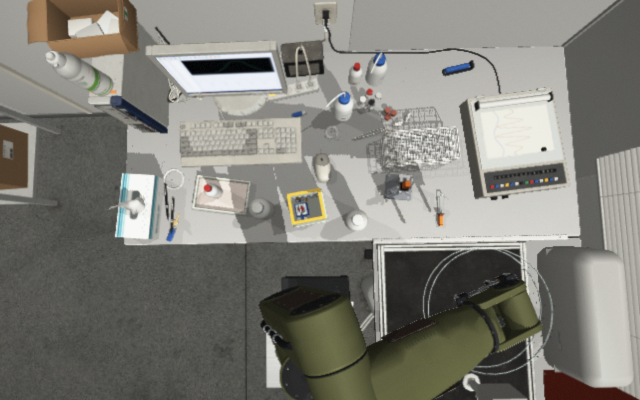

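View pics/wrist0.png

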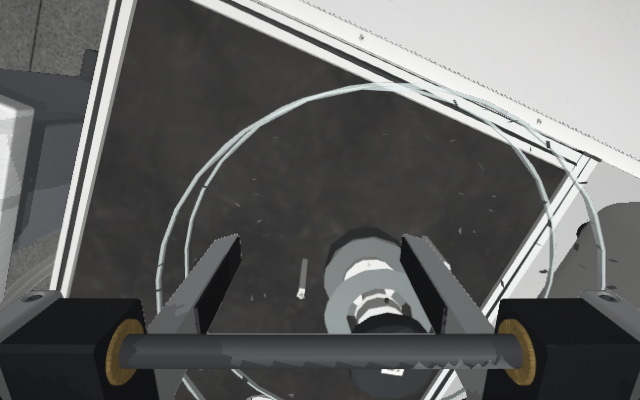

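```bash
cat > h.py <<'E'
from station import get_obs, camera
import cv2,numpy as np
from scipy.spatial.transform import Rotation as Ro
def toolpose(o=None):
    o=o or get_obs()
    T=np.eye(4);T[:3,:3]=Ro.from_euler('xyz',o['eef_rot']).as_matrix();T[:3,3]=o['ee_pos'];return T
def cam(n,save=None):
    T=toolpose() if n=='wrist' else None
    c=camera(n)
    if n=='wrist':
        W=T@c['tool_from_camera']; c['R']=W[:3,:3].T; c['t']=-c['R']@W[:3,3]
    if save: cv2.imwrite(f"pics/{save}.png",c["pixels"][:,:,::-1])
    return c
def ray(c,px):
    K=c['intrinsics'];d=(np.array(px,float)-[K[0,2],K[1,2]])/K[0,0]
    u=d.copy()
    for _ in range(20): u=d/(1+c['k1']*(u@u))
    v=c['R'].T@np.array([u[0],u[1],1]); return -c['R'].T@c['t'], v/np.linalg.norm(v)
def onz(c,px,z):
    o,v=ray(c,px); return o+v*(z-o[2])/v[2]
def tri(c1,p1,c2,p2):
    o1,v1=ray(c1,p1);o2,v2=ray(c2,p2)
    s=np.linalg.lstsq(np.stack([v1,-v2],1),o2-o1,rcond=None)[0]
    a=o1+s[0]*v1;b=o2+s[1]*v2
    return (a+b)/2,np.linalg.norm(a-b)
def proj(c,X):
    x=c['R']@np.array(X)+c['t'];u=x[:2]/x[2];u=u*(1+c['k1']*(u@u));K=c['intrinsics'];return u*K[0,0]+[K[0,2],K[1,2]]
def crop(c,x0,y0,x1,y1,name,s=None):
    im=c['pixels'][y0:y1,x0:x1,::-1]; s=s or min(800/(x1-x0),600/(y1-y0))
    cv2.imwrite(f"pics/{name}.png",cv2.resize(im,None,fx=s,fy=s,interpolation=cv2.INTER_CUBIC))
E
python3 - <<'E'
from h import *
s=cam('side');t=cam('top')
crop(s,270,120,430,240,'s_box');crop(s,300,240,400,390,'s_stand',4);crop(t,180,160,380,250,'t_box',4);crop(t,350,140,470,240,'t_stand',6)
for n,p,q in [("handle",(359,275),(406,184)),]: print(n,tri(s,p,t,q))
print('box',[onz(t,p,.132).round(3) for p in [(288,193),(324,190),(328,221),(292,226)]])
print('tray',[onz(t,p,.018).round(3) for p in [(197,177),(249,180),(246,215),(192,210)]])
for n,p,z in [('red',(209,188),.124),('left',(260,206),.17),('right',(357,220),.17)]: print(n,onz(t,p,z).round(3))
E
```

```text
handle (array([ 0.55287592, -0.33380658,  0.13983523]), np.float64(0.0006031321307744504))
box [array([0.532, 0.061, 0.132]), array([ 0.539, -0.06 ,  0.132]), array([ 0.435, -0.071,  0.132]), array([0.421, 0.049, 0.132])]
tray [array([0.612, 0.412, 0.018]), array([0.597, 0.217, 0.018]), array([0.467, 0.229, 0.018]), array([0.49 , 0.429, 0.018])]
red [0.556 0.332 0.124]
left [0.487 0.149 0.17 ]
right [ 0.435 -0.165  0.17 ]
```

View pics/s_box.png

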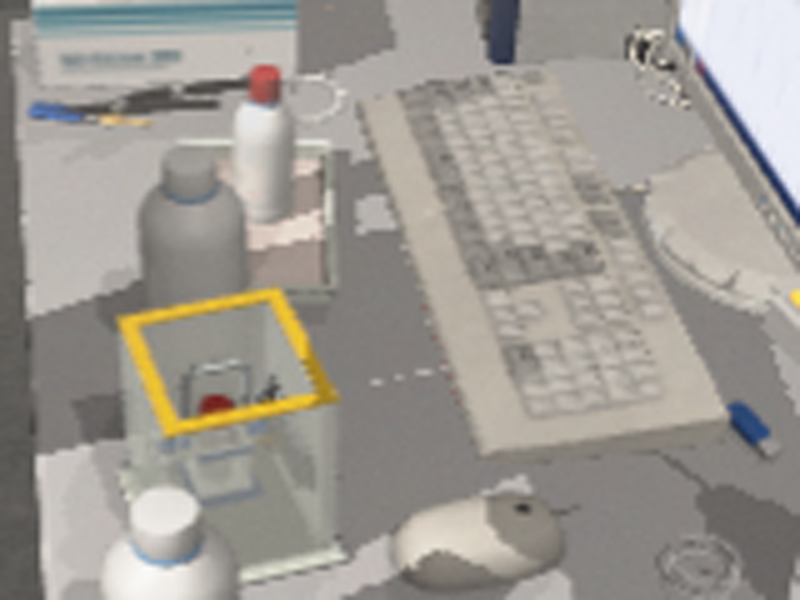

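View pics/s_stand.png

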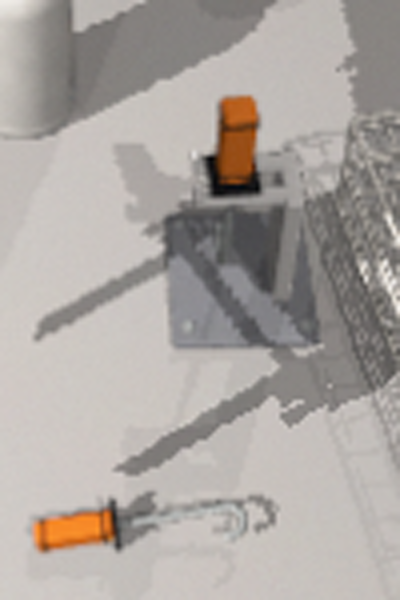

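View pics/t_box.png

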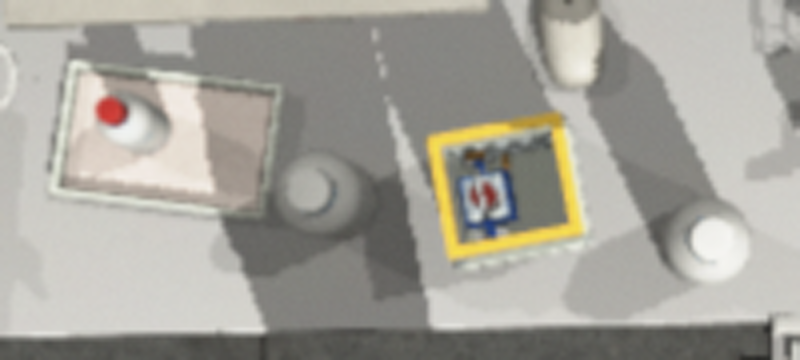

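View pics/t_stand.png

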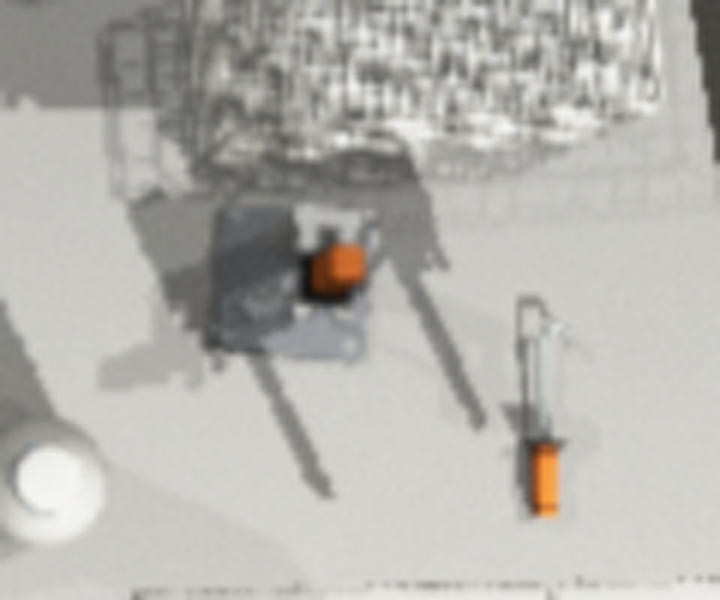

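```bash
cat >> h.py <<'E'
def rel(target,yaw=None):
    "remaining shift in tool axes (mm) and yaw turn about tool y (deg)"
    o=get_obs();T=toolpose(o);d=T[:3,:3].T@(np.array(target)-T[:3,3])*1000
    y=np.degrees(np.arctan2(T[1,0],T[0,0]))
    out=[np.round(d,1).tolist(),'yaw',round(y,2),'t',round(o['time_s'],2)]
    if yaw is not None:
        out+=['ry',round(-((yaw-y+180)%360-180),2)]
        Y=np.radians(yaw);R=Ro.from_euler('xyz',[-np.pi/2,0,Y]).as_matrix()
        out+=['shift after turn',np.round(R.T@(np.array(target)-T[:3,3])*1000,1).tolist()]
    print(*out)
E
python3 -c "
from h import *
rel([.53,-.30,.28],180)"
```

```text
[-372.4, -74.8, -68.0] yaw -157.2 t 0.25 ry 22.8 shift after turn [-317.0, -74.8, -206.9]
```

Request:
step_arm --pt "0 -30 0 0 7.6 0" --pt "0 -25 0 0 7.6 0" --pt "0 -20 0 0 7.6 0" --pt "-40 0 -26 0 0 0" --pt "-40 0 -26 0 0 0" --pt "-40 0 -26 0 0 0" --pt "-40 0 -26 0 0 0" --pt "-40 0 -26 0 0 0" --pt "-40 0 -26 0 0 0" --pt "-40 0 -26 0 0 0" --pt "-37 0 -25 0 0 0" --pt "0 0 0 0 0 0" --gripper 1

```text
time_s: 1.75
ee_pos: [0.5318, -0.2982, 0.2797]
eef_rot: [-1.572, -0.001, -3.139]
force: [-0.3, -0.3, 0.0]
grip_width: 0.0942
```

```bash
python3 -c "
from h import *
rel([.53,-.30,.28],180); print(get_obs()['qpos'])
c=cam('wrist','w1')
for X in [(.553,-.334,.145),(.553,-.334,.175)]: print(proj(c,X))"
```

```text
[1.8, -0.3, 1.8] yaw -179.82 t 1.75 ry 0.18 shift after turn [1.8, -0.3, 1.8]
[-5.71268842e-01  3.96466587e-01  1.22197867e+00  2.23257616e-04
  1.52413240e+00  9.96436124e-01]
[357.45962152 168.62728229]
[361.20064601 175.43706985]
```

View pics/w1.png

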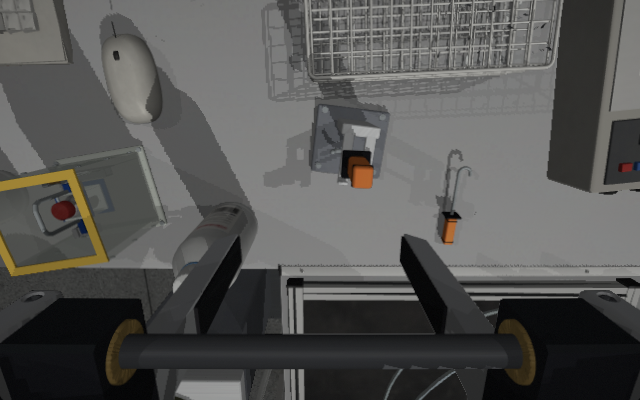

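```bash
python3 -c "
from h import *
c=cam('wrist')
crop(c,300,90,400,200,'w1c',5.4)"
```

```text
(no output)
```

View pics/w1c.png

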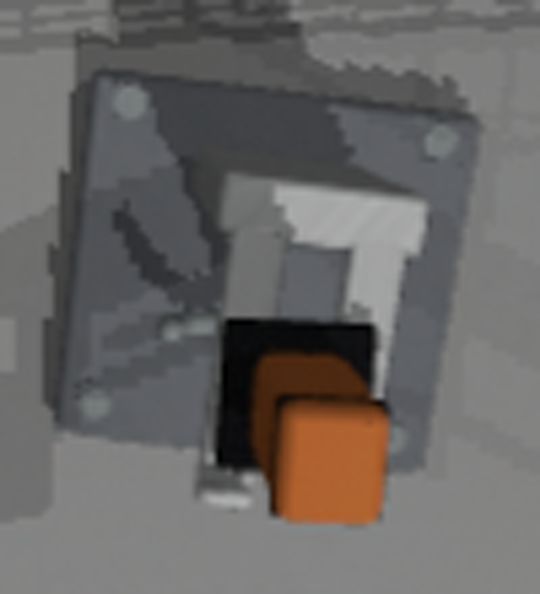

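```bash
python3 -c "
from h import *
c=cam('wrist')
f=lambda x,y:(300+x/5.4-.4,90+y/5.4-.4)
C=[onz(c,f(*p),.009) for p in [(98,72),(478,118),(428,468),(60,428)]]
for a in C: print(a.round(4))
for i in range(4):
  d=C[(i+1)%4]-C[i]; print(np.linalg.norm(d).round(4),np.degrees(np.arctan2(d[1],d[0])).round(1))
print('ctr',np.mean(C,0))
P=[(278,398),(388,402),(380,522),(274,518)]
C=[onz(c,f(*p),.175) for p in P]
for i in range(4):
  d=C[(i+1)%4]-C[i]; print(np.linalg.norm(d).round(4),np.degrees(np.arctan2(d[1],d[0])).round(1))
print('top ctr',np.mean(C,0))
P=[(220,320),(376,324),(218,466)]
C=[onz(c,f(*p),.115) for p in P]
print('collar ctr',(C[1]+C[2])/2, [np.degrees(np.arctan2(*(C[k]-C[0])[1::-1])) for k in (1,2)])
t=cam('top');s=cam('side')
print('handle top',tri(s,(300+239/4-.4,240+107/4-.4),t,(350+346/6-.4,140+264/6-.4)))
# arms/post
for n,p in [('post L',(228,172)),('post R',(428,200)),('armR inner',(345,250)),('armR tip?',(225,495))]: print(n,onz(c,f(*p),.111).round(4))
"
```

```text
[ 0.6105 -0.2973  0.009 ]
[ 0.5998 -0.3895  0.009 ]
[ 0.513  -0.3817  0.009 ]
[ 0.5234 -0.2875  0.009 ]
0.0928 -96.6
0.0872 174.9
0.0948 83.7
0.0877 -6.4
ctr [ 0.56168722 -0.33899841  0.009     ]
0.0176 -92.1
0.0198 178.7
0.0173 87.8
0.0198 -0.4
top ctr [ 0.55148889 -0.33555208  0.175     ]
collar ctr [ 0.55108304 -0.33611941  0.115     ] [np.float64(-91.44735334333679), np.float64(-179.78912336261905)]
handle top (array([ 0.551273  , -0.3318562 ,  0.16877842]), np.float64(0.002535064105951929))
post L [ 0.5931 -0.3224  0.111 ]
post R [ 0.5879 -0.3605  0.111 ]
armR inner [ 0.5786 -0.3451  0.111 ]
armR tip? [ 0.5304 -0.323   0.111 ]
```

```bash
python3 -c "
from h import *
rel([.5513,-.336,.129],179)"
```

```text
[-22.0, 151.6, 35.1] yaw 179.92 t 2.0 ry 0.92 shift after turn [-22.6, 151.6, 34.8]
```

Request:
step_arm --pt "-11 0 18 0 0.9 0" --pt "-11.5 0 17 0 0 0" --pt "0 30 0 0 0 0" --pt "0 30 0 0 0 0" --pt "0 30 0 0 0 0" --pt "0 30 0 0 0 0" --pt "0 20 0 0 0 0" --pt "0 11.6 0 0 0 0" --pt "0 0 0 0 0 0"

```text
time_s: 3.12
ee_pos: [0.5519, -0.3356, 0.1286]
eef_rot: [-1.571, -0.001, 3.125]
force: [-0.1, 0.6, 0.7]
grip_width: 0.094
```

```bash
python3 -c "
from h import *
rel([.5513,-.336,.129],179)
c=cam('wrist','w2')
print(proj(c,[.5513,-.336,.175]),proj(c,[.5513,-.336,.115]))"
```

```text
[0.6, -0.4, 0.4] yaw 179.05 t 3.12 ry 0.05 shift after turn [0.6, -0.4, 0.4]
[321.20258321 294.50475427] [320.78362377 240.89812824]
```

View pics/w2.png

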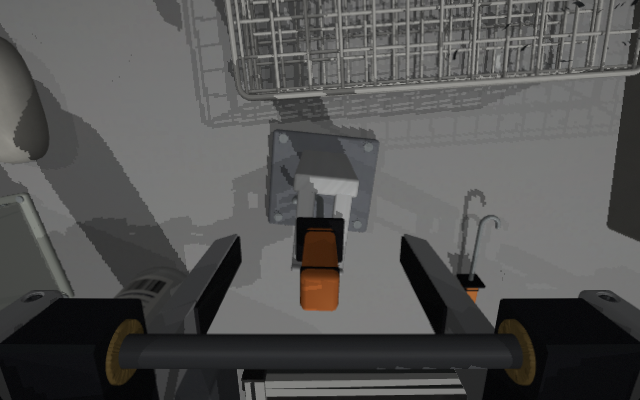

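Request:
step_arm --pt "0 0 0 0 0 0" --pt "0 0 0 0 0 0" --pt "0 0 0 0 0 0" --pt "0 0 0 0 0 0" --pt "0 0 0 0 0 0" --pt "0 0 0 0 0 0" --pt "0 0 0 0 0 0" --pt "0 0 0 0 0 0" --gripper -1 --squeeze 45

```text
time_s: 4.18
ee_pos: [0.5523, -0.3352, 0.1289]
eef_rot: [-1.571, 0.0, 3.126]
force: [-0.1, 0.9, -0.7]
grip_width: 0.0179
```

```bash
python3 -c "
from h import *
rel([.5513,-.336,.129],179)
c=cam('wrist','w3');crop(c,240,150,420,330,'w3c',3.3)"
```

```text
[1.0, -0.1, 0.8] yaw 179.09 t 4.17 ry 0.09 shift after turn [1.0, -0.1, 0.8]
```

View pics/w3c.png

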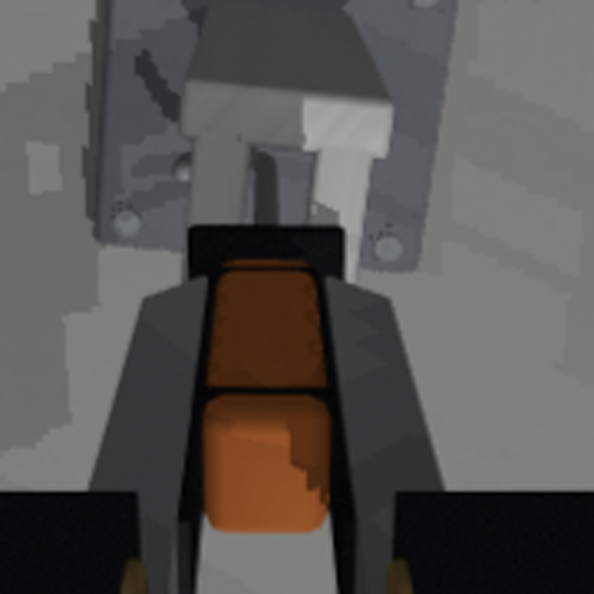

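Request:
step_arm --pt "0 -3 0 0 0 0" --pt "0 -4 0 0 0 0" --pt "0 -4 0 0 0 0" --pt "8 0 -0.8 0 0 0" --pt "12 0 -1.1 0 0 0" --pt "15 0 -1.4 0 0 0" --pt "15 0 -1.4 0 0 0" --pt "20 0 -1.8 0 0 0" --pt "0 -40 0 0 0 0" --pt "0 -50 0 0 0 0" --pt "0 -50 0 0 0 0" --pt "0 -40 0 0 0 0"

```text
time_s: 5.72
ee_pos: [0.4817, -0.3276, 0.322]
eef_rot: [-1.57, 0.001, 3.125]
force: [-0.7, 0.2, -1.5]
grip_width: 0.018
```

```bash
python3 -c "
from h import *
rel([.48,-.05,.33],-173)
s=cam('side','s4');crop(s,220,120,420,330,'s4c',2.8)
c=cam('wrist','w4')"
```

```text
[6.1, -8.2, -277.5] yaw 179.08 t 5.72 ry -7.92 shift after turn [-32.2, -8.0, -275.7]
```

View pics/s4c.png

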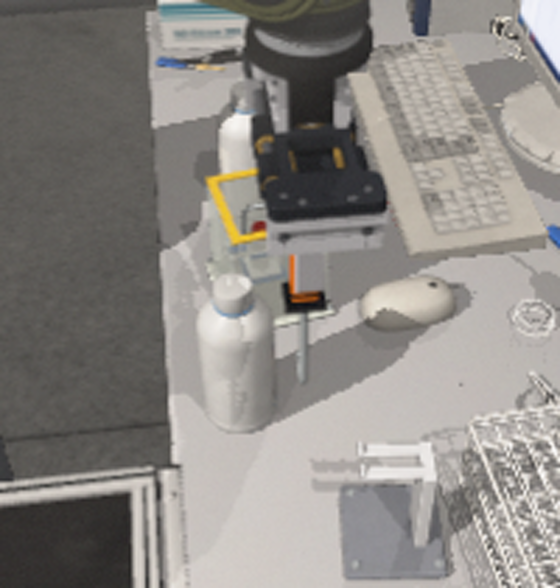

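View pics/w4.png

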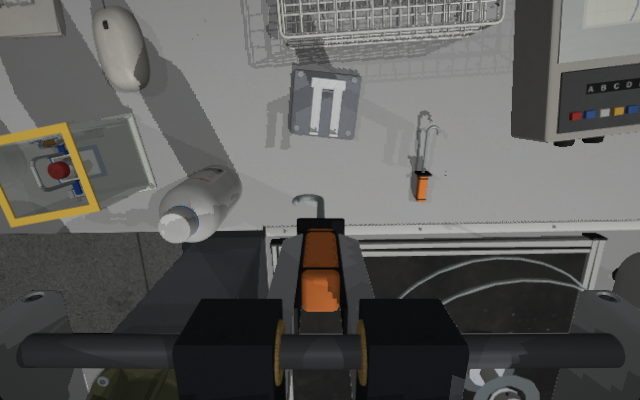

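```bash
python3 -c "
from h import *
c=cam('wrist');np.save('w4.npy',c,allow_pickle=True)
crop(c,0,105,160,235,'w4b',5);crop(c,280,60,370,210,'w4f',4)
im=c['pixels'].astype(int);m=((im[...,0]>180)&(im[...,1]>130)&(im[...,2]<120)&(np.arange(640)[None]<120)).astype(np.uint8)
ct=max(cv2.findContours(m,0,2)[0],key=cv2.contourArea)
ap=cv2.approxPolyDP(cv2.convexHull(ct),3,True)[:,0];print(ap.tolist())
for p in ap: print(p,onz(c,p,.132).round(4))
"
```

```text
[[54, 217], [70, 142], [96, 210]]
[ 54 217] [ 0.4409 -0.0133  0.132 ]
[ 70 142] [ 0.5282 -0.0523  0.132 ]
[ 96 210] [ 0.4487 -0.0651  0.132 ]
```

View pics/w4b.png

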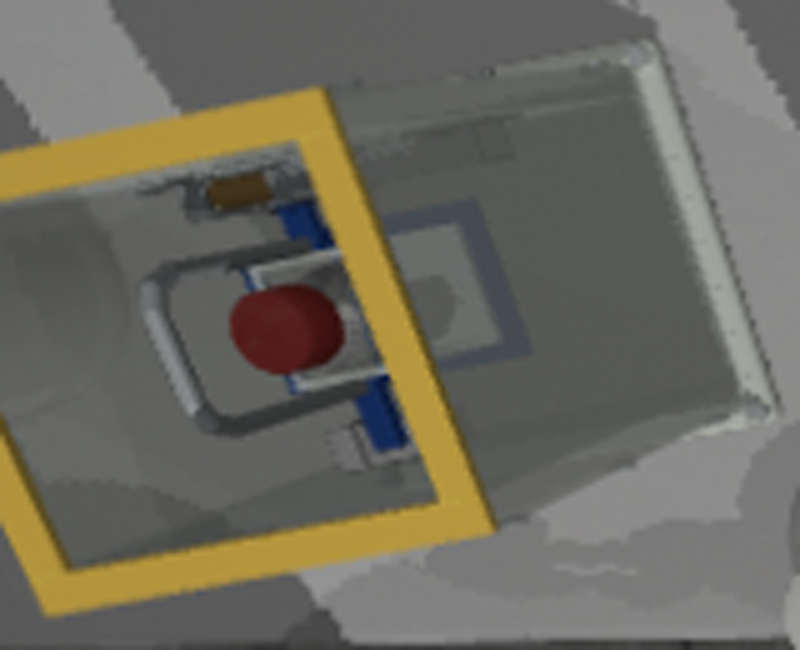

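View pics/w4f.png

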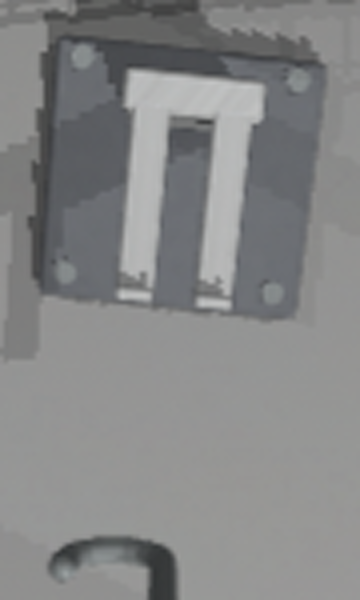

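```bash
python3 -c "
from h import *
c=np.load('w4.npy',allow_pickle=True).item()
f=lambda x,y:(280+x/4-.4,60+y/4-.4)
tl,tr=onz(c,f(117,299),.1145),onz(c,f(231,308),.1145)
print('tips',tl,tr,np.linalg.norm(tl-tr))
pl,pr=onz(c,f(128,69),.111),onz(c,f(266,86),.111)
print(pl,pr)
m=(tl+tr)/2;n=(pl+pr)/2;d=n-m;a=np.arctan2(d[1],d[0]);print(np.degrees(a),np.linalg.norm(d[:2]),np.degrees(np.arctan2(*(tl-tr)[1::-1]))-90,np.degrees(np.arctan2(*(pl-pr)[1::-1]))-90)
a=np.radians(-6.2)
print('fork',m+.020*np.array([np.cos(a),np.sin(a),0]))
g=lambda x,y:(x/5-.4,105+y/5-.4)
R=[onz(c,g(*p),.132) for p in [(324,88),(496,528),(50,616)]]
for r in R: print(r)
print(np.linalg.norm(R[0]-R[1]),np.linalg.norm(R[1]-R[2]))
d=R[0]-R[1];print(np.degrees(np.arctan2(d[1],d[0])));d=R[2]-R[1];print(np.degrees(np.arctan2(d[1],d[0]))-90);print('ctr',(R[0]+R[2])/2)
I=[onz(c,g(*p),.132) for p in [(300,140),(438,500),(70,570)]]
print((I[0]+I[2])/2)
# box outer: 104 x 114
B=[onz(c,g(*p),.0) for p in [(655,40),(775,415)]]
print('base corners',B)
print('bar mid',onz(c,g(178,350),.1065),'cap',onz(c,g(287,325),.075), 'ears',onz(c,g(305,225),.053),onz(c,g(383,415),.053))
print('stub?',onz(c,g(238,192),.06))
"
```

```text
tips [ 0.53013514 -0.3170952   0.1145    ] [ 0.52701566 -0.34996939  0.1145    ] 0.03302186073475001
[ 0.59282806 -0.32167028  0.111     ] [ 0.58775106 -0.36006797  0.111     ]
-6.779731808071381 0.062148751251437095 -5.420646858861829 -7.5320439315546395
fork [ 0.54845842 -0.33569228  0.1145    ]
[ 0.54975372 -0.05093969  0.132     ]
[ 0.44834769 -0.06838316  0.132     ]
[0.42815934 0.04377796 0.132     ]
0.10289537574465887 0.11396352994372883
9.760280997954748
10.203651068496157
ctr [ 0.48895653 -0.00358087  0.132     ]
[ 0.48920829 -0.00368259  0.132     ]
base corners [array([ 0.55598494, -0.0531555 ,  0.        ]), array([ 0.44219443, -0.07096069,  0.        ])]
bar mid [0.48724259 0.0183466  0.1065    ] cap [0.48715423 0.01530374 0.075     ] ears [0.51044926 0.02153222 0.053     ] [0.457173   0.01195036 0.053     ]
stub? [0.52036649 0.03198884 0.06      ]
```

```bash
python3 -c "
from h import *
rel([.44,-.08,.33],-170)"
```

```text
[46.1, -9.1, -247.1] yaw 179.08 t 5.88 ry -10.92 shift after turn [-1.5, -8.5, -251.4]
```

Request:
step_arm --pt "0 -8 0 0 -5.5 0" --pt "0 0 0 0 -5.4 0" --pt "0 0 -30 0 0 0" --pt "0 0 -40 0 0 0" --pt "0 0 -40 0 0 0" --pt "0 0 -40 0 0 0" --pt "0 0 -40 0 0 0" --pt "0 0 -35 0 0 0" --pt "0 0 -26 0 0 0" --pt "0 0 0 0 0 0" --pt "0 0 0 0 0 0"

```text
time_s: 7.25
ee_pos: [0.4386, -0.0809, 0.327]
eef_rot: [-1.571, -0.001, -2.967]
force: [0.0, -0.4, -1.4]
grip_width: 0.0177
```

```bash
python3 -c "
from h import *
rel([.44,-.08,.33],-170)
c=cam('wrist','w5');np.save('w5.npy',c,allow_pickle=True)
print(proj(c,[.489,-.0036,.132]))"
```

```text
[-1.5, -3.0, -0.7] yaw -170.02 t 7.25 ry -0.02 shift after turn [-1.5, -3.0, -0.7]
[258.26894341 119.99344926]
```

View pics/w5.png

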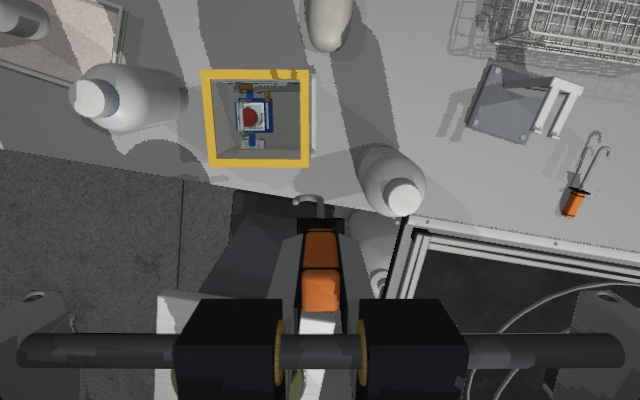

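```bash
python3 -c "
from h import *
c=np.load('w5.npy',allow_pickle=True).item()
crop(c,196,64,320,172,'w5b',5.5);crop(c,280,180,360,230,'w5h',8)"
```

```text
(no output)
```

View pics/w5b.png

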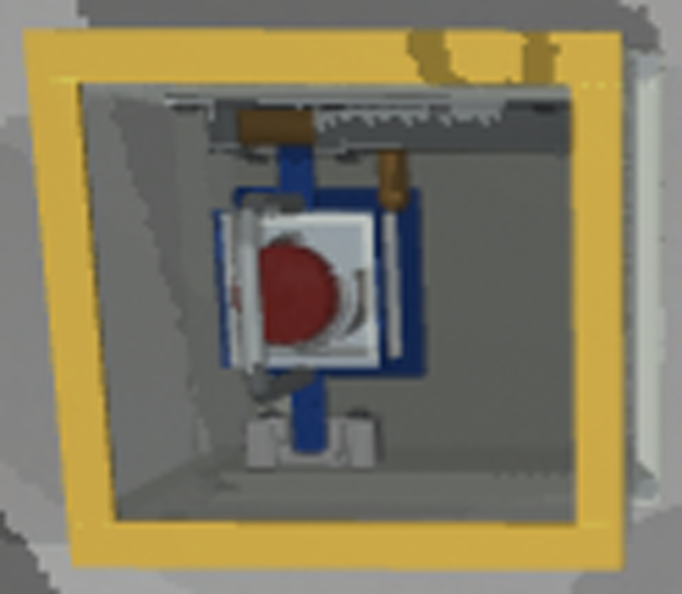

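View pics/w5h.png

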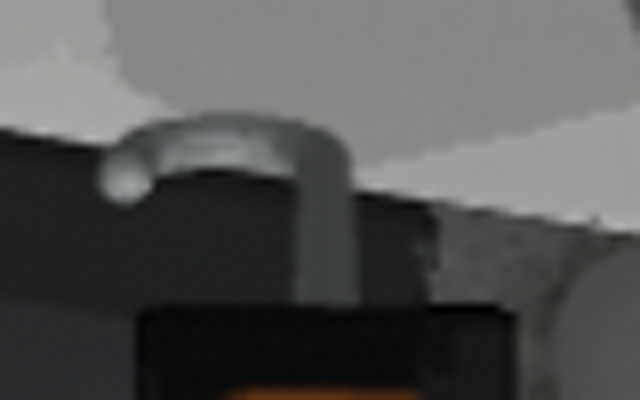

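```bash
cat >> h.py <<'E'
BY=np.radians(10.0);BC=np.array([.489,-.0036])
def box(P): 
    d=np.array(P[:2])-BC;c,s=np.cos(BY),np.sin(BY);return np.array([c*d[0]+s*d[1],-s*d[0]+c*d[1]])*1000
def world(b):
    c,s=np.cos(BY),np.sin(BY);b=np.array(b)/1000;return BC+np.array([c*b[0]-s*b[1],s*b[0]+c*b[1]])
E
python3 -c "
from h import *
c=np.load('w5.npy',allow_pickle=True).item()
g=lambda x,y:(196+x/5.5-.4,64+y/5.5-.4)
R=[onz(c,g(*p),.132) for p in [(24,30),(622,32),(622,570),(74,570)]]
for r in R: print(r.round(4),box(r).round(1))
print('ctr',np.mean(R,0))
for i in range(4):
  d=R[(i+1)%4]-R[i]; print(np.linalg.norm(d).round(4),np.degrees(np.arctan2(d[1],d[0])).round(1))
for n,p,z in [('stub tip',(396,207),.06),('stub root',(392,152),.06),('stub L',(381,190),.06),('stub R',(410,190),.06),('bar a',(243,205),.1065),('bar b',(258,370),.1065),('bar mid',(248,285),.1065),('cap',(292,295),.0755),('ear+',(296,150),.053),('ear-',(310,452),.053)]:
  P=onz(c,g(*p),z);print(n,P.round(4),box(P).round(1))
h=lambda x,y:(280+x/8-.4,180+y/8-.4)
T=toolpose()
for n,p,z in [('lip tip',(127,186),.327-.114+.017),('shaft@collar',(327,304),.327-.018)]:
  P=onz(c,h(*p),z);q=np.linalg.inv(T)@np.r_[P,1];print(n,P.round(4),'tool mm',(q[:3]*1000).round(1))
"
```

```text
[0.5304 0.0632 0.132 ] [52.4 58.6]
[ 0.5497 -0.0495  0.132 ] [ 51.8 -55.8]
[ 0.4467 -0.0666  0.132 ] [-52.6 -54.7]
[0.4271 0.0454 0.132 ] [-52.4  59. ]
ctr [ 0.48849846 -0.00187281  0.132     ]
0.1144 -80.3
0.1044 -170.6
0.1137 99.9
0.1048 9.8
stub tip [ 5.082e-01 -5.000e-04  6.000e-02] [19.5 -0.3]
stub root [0.5202 0.002  0.06  ] [31.7  0.1]
stub L [0.5114 0.0034 0.06  ] [23.3  3. ]
stub R [ 0.5126 -0.0032  0.06  ] [23.3 -3.7]
bar a [0.5045 0.0243 0.1065] [20.1 24.8]
bar b [0.4711 0.0175 0.1065] [-13.9  23.9]
bar mid [0.4884 0.0215 0.1065] [ 3.8 24.8]
cap [0.4854 0.0181 0.0755] [ 0.2 22. ]
ear+ [0.5168 0.0254 0.053 ] [32.4 23.7]
ear- [0.4468 0.0139 0.053 ] [-38.5  24.6]
lip tip [ 0.4334 -0.0603  0.23  ] tool mm [  1.5  97.2 -21.4]
shaft@collar [ 0.4518 -0.0789  0.309 ] tool mm [-13.3  18.1   0.1]
```

```bash
sed -i 's/BC=np.array.*/BC=np.array([.4887,-.0027])/' h.py
cat >> h.py <<'E'
LIP=np.array([1.5,-21.4]) # tool x,z mm of lip
def tcp_for(bxy,yaw,off=LIP):
    Y=np.radians(yaw);X=np.array([np.cos(Y),np.sin(Y)]);Z=np.array([-np.sin(Y),np.cos(Y)])
    return world(bxy)-(off[0]*X+off[1]*Z)/1000
E
python3 -c "
from h import *
p=tcp_for((24.5,11),130);print(p,get_obs()['qpos'][5])
rel([*p,.26],130)"
```

```text
[ 0.49548849 -0.00251746] 1.1321365023470114
[-69.6, 67.1, -67.6] yaw -170.04 t 7.3 ry 59.96 shift after turn [23.7, 67.2, -94.0]
```

Request:
step_arm --pt "0 0 0 0 10 0" --pt "0 0 0 0 10 0" --pt "0 0 0 0 10 0" --pt "0 0 0 0 10 0" --pt "0 0 0 0 10 0" --pt "0 0 0 0 10 0" --pt "6 0 -24 0 0 0" --pt "6 0 -24 0 0 0" --pt "6 0 -24 0 0 0" --pt "5.5 17 -22 0 0 0" --pt "0 25 0 0 0 0" --pt "0 25 0 0 0 0"

```text
time_s: 8.8
ee_pos: [0.4959, -0.0027, 0.2594]
eef_rot: [-1.57, -0.001, 2.268]
force: [-0.3, 0.0, -0.9]
grip_width: 0.0175
```

Request:
step_arm --pt "0 0 0 0 0 0" --pt "0 0 0 0 0 0"

```text
time_s: 9.05
ee_pos: [0.4962, -0.0026, 0.2617]
eef_rot: [-1.571, 0.001, 2.268]
force: [0.7, -0.4, -1.0]
grip_width: 0.0178
```

```bash
python3 -c "
from h import *
p=tcp_for((24.5,11),130)
rel([*p,.26],130);print(get_obs()['qpos'][5])
c=cam('wrist','w6');s=cam('side');crop(s,250,120,370,240,'s6',5);t=cam('top');crop(t,260,160,360,250,'t6',6)
np.save('w6.npy',c,allow_pickle=True)"
```

```text
[0.5, 1.7, 0.5] yaw 129.95 t 9.05 ry -0.05 shift after turn [0.5, 1.7, 0.5]
2.3653215682722006
```

View pics/w6.png

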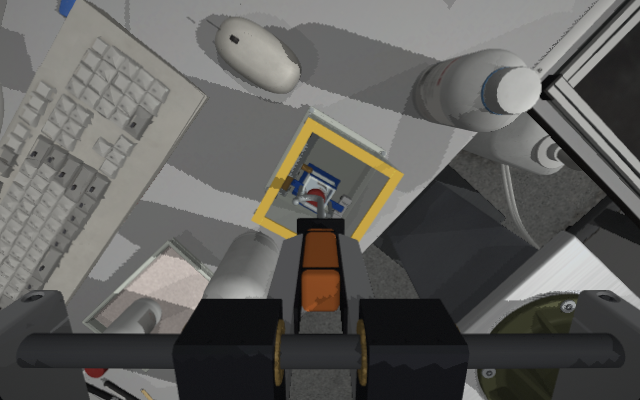

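View pics/s6.png

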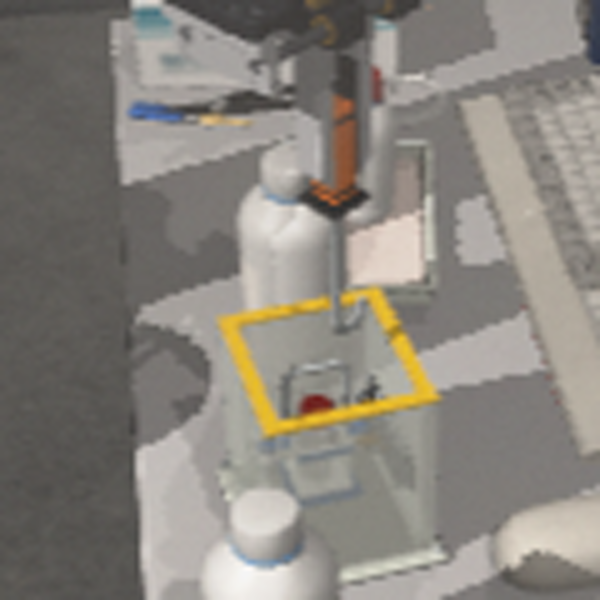

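```bash
python3 -c "
from h import *
c=np.load('w6.npy',allow_pickle=True).item()
crop(c,245,95,415,245,'w6c',4)
T=toolpose()
P=T@np.r_[1.5e-3,.097,-.0214,1];print(P,box(P),proj(c,P[:3]))
print([proj(c,[*world(b),z]).round(1) for b,z in [((19.5,-1.2),.06),((33,-1.2),.06),((52,57),.132),((52,-57),.132),((-52,-57),.132)]])"
```

```text
[0.51168715 0.01262085 0.16477694 1.        ] [25.29836079 11.09641232] [295.49142031 203.35281087]
[array([311.4, 170.4]), array([301.2, 164.7]), array([251.7, 219.2]), array([308.4, 115.9]), array([404.3, 172.5])]
```

View pics/w6c.png

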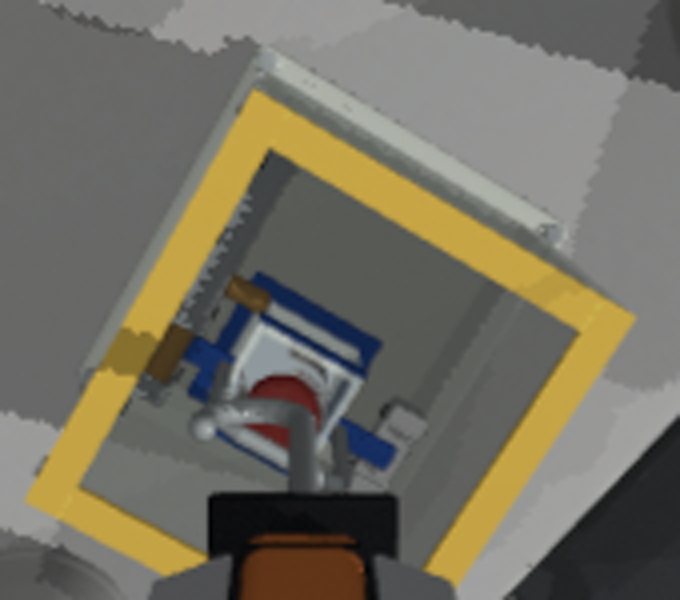

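Request:
step_arm --pt "0.5 15 0.5 0 0 0" --pt "0 18 0 0 0 0" --pt "0 18 0 0 0 0" --pt "0 15 0 0 0 0" --pt "0 12 0 0 0 0" --pt "0 8 0 0 0 0" --pt "0 3 0 0 0 0" --pt "0 0 0 0 0 0"

```text
time_s: 10.2
ee_pos: [0.4952, -0.002, 0.172]
eef_rot: [-1.571, 0.0, 2.269]
force: [-0.3, 0.2, -1.3]
grip_width: 0.0176
```

```bash
python3 -c "
from h import *
p=tcp_for((24.5,11),130)
rel([*p,.1725],130);T=toolpose();P=T@np.r_[1.5e-3,.097,-.0214,1];print(box(P))
p=tcp_for((24.5,-15.5),130);rel([*p,.1725],130)
c=cam('wrist','w7');crop(c,245,95,415,245,'w7c',4);s=cam('side');crop(s,280,150,360,250,'s7',6)"
```

```text
[-0.6, -0.5, 0.1] yaw 130.0 t 10.2 ry -0.0 shift after turn [-0.6, -0.5, 0.1]
[24.30532462 11.55540996]
[-23.5, -0.5, 13.3] yaw 130.0 t 10.2 ry -0.0 shift after turn [-23.5, -0.5, 13.3]
```

View pics/w7c.png

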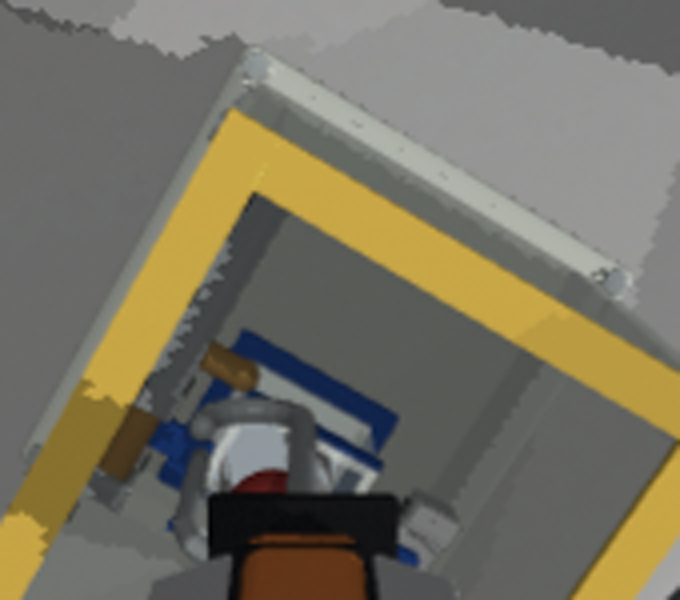

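View pics/s7.png

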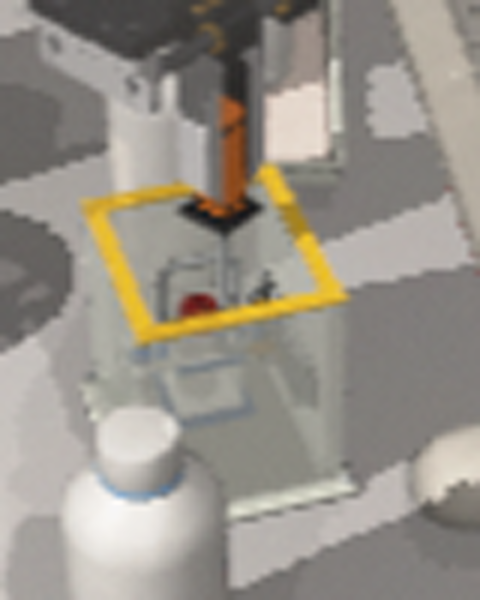

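Request:
step_arm --pt "-2.7 0 1.5 0 0 0" --pt "-2.7 0 1.5 0 0 0" --pt "-2.7 0 1.5 0 0 0" --pt "-2.7 0 1.5 0 0 0" --pt "-2.7 0 1.5 0 0 0" --pt "-2.7 0 1.5 0 0 0" --pt "-2.7 0 1.5 0 0 0" --pt "0 0 0 0 0 0"

```text
time_s: 11.3
ee_pos: [0.4991, -0.0235, 0.1718]
eef_rot: [-1.571, 0.0, 2.269]
force: [0.1, 1.0, -0.8]
grip_width: 0.0177
```

```bash
python3 -c "
from h import *
T=toolpose();P=T@np.r_[1.5e-3,.097,-.0214,1];print(box(P),get_obs()['moment'])
c=cam('wrist','w8');crop(c,245,95,415,245,'w8c',4)"
```

```text
[ 24.44140629 -10.31455837] [ 0.27969514  0.28636372 -0.00164251]
```

View pics/w8c.png

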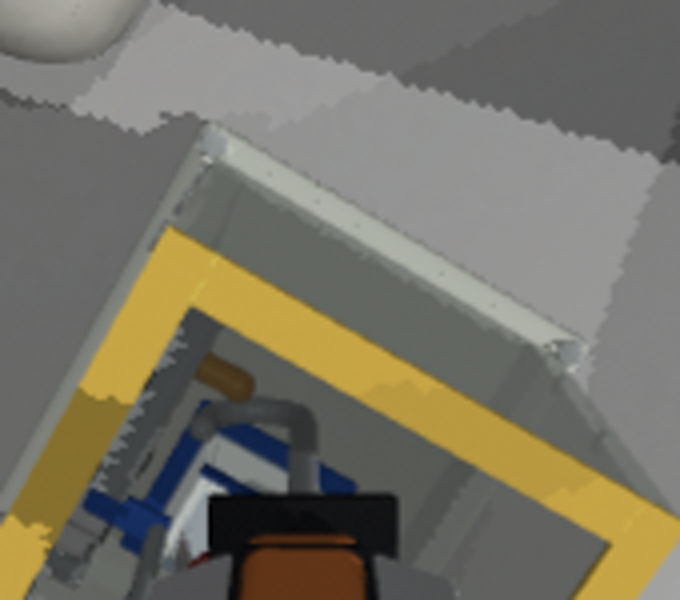

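Request:
step_arm --pt "-1.8 0 1 0 0 0" --pt "-1.8 0 1 0 0 0" --pt "-0.9 0 0.5 0 0 0" --pt "0 0 0 0 0 0"

```text
time_s: 11.85
ee_pos: [0.5001, -0.0281, 0.1718]
eef_rot: [-1.571, -0.001, 2.269]
force: [-0.7, 3.0, -1.6]
grip_width: 0.0178
```

Request:
step_arm --pt "-0.9 0 0.5 0 0 0" --pt "0 0 0 0 0 0"

```text
time_s: 12.1
ee_pos: [0.5003, -0.0287, 0.1718]
eef_rot: [-1.571, -0.001, 2.269]
force: [-2.2, 7.1, -1.6]
grip_width: 0.0174
```

```bash
python3 -c "
from h import *
T=toolpose();P=T@np.r_[1.5e-3,.097,-.0214,1];print(box(P),get_obs()['moment'])
c=cam('wrist','w9');crop(c,245,95,415,245,'w9c',4)
g=lambda x,y:(245+x/4-.4,95+y/4-.4)
np.save('w9.npy',c,allow_pickle=True)"
```

```text
[ 24.64362614 -15.53603749] [2.05221369 0.55236886 0.110758  ]
```

View pics/w9c.png

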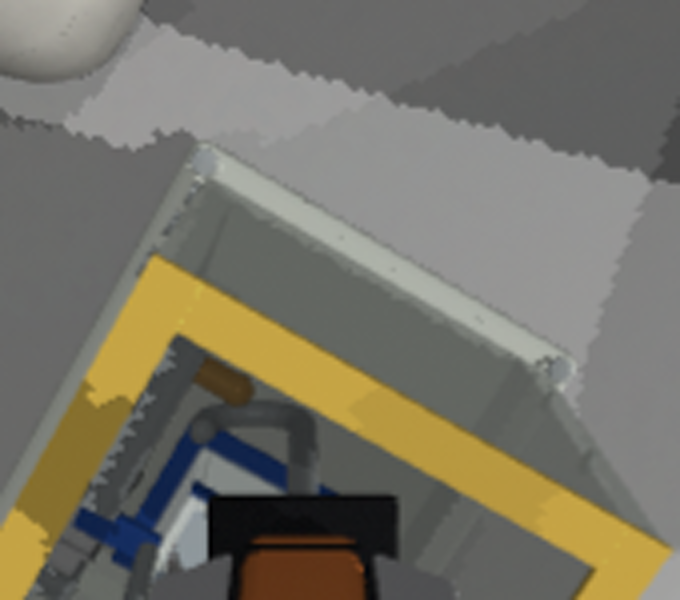

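Request:
step_arm --pt "1.8 0 -1 0 0 0" --pt "1.8 0 -1 0 0 0" --pt "0 -10 0 0 0 0" --pt "0 -20 0 0 0 0" --pt "0 -30 0 0 0 0" --pt "0 -30 0 0 0 0" --pt "0 -10 0 0 0 0" --pt "0 0 0 0 -10 0" --pt "0 0 0 0 -10 0" --pt "0 0 0 0 -10 0" --pt "0 0 0 0 -10 0" --pt "0 0 0 0 -10 0"

```text
time_s: 13.65
ee_pos: [0.4994, -0.0253, 0.2713]
eef_rot: [-1.571, -0.001, -3.136]
force: [0.4, -0.5, -0.5]
grip_width: 0.0174
```

```bash
python3 -c "
from h import *
p=tcp_for((0,14),-170);rel([*p,.265],-170)"
```

```text
[7.9, 6.3, -15.7] yaw -179.68 t 13.65 ry -9.68 shift after turn [5.1, 6.3, -16.8]
```

Request:
step_arm --pt "0 0 0 0 -9.7 0" --pt "2.6 0 -8.4 0 0 0" --pt "2.6 0 -8.4 0 0 0" --pt "0 0 0 0 0 0"

```text
time_s: 14.15
ee_pos: [0.4913, -0.0089, 0.2719]
eef_rot: [-1.571, 0.0, -2.974]
force: [-0.5, -0.3, -0.8]
grip_width: 0.0178
```

```bash
python3 -c "
from h import *
p=tcp_for((0,14),-170);rel([*p,.197],-170)
T=toolpose();P=T@np.r_[1.5e-3,.097,-.0214,1];print(box(P),get_obs()['qpos'])
c=cam('wrist','w10');crop(c,220,120,420,270,'w10c',4)
print([((proj(c,[*world(b),z])-[220,120])*4).round(0) for b,z in [((19.5,-25.2),.06),((33,-25.2),.06),((52,57),.132),((52,-57),.132),((0,23),.1065),((-11,23),.1065),((11,23),.1065)]], (proj(c,P[:3])-[220,120])*4)"
```

```text
[0.0, 74.9, 0.8] yaw -170.38 t 14.15 ry -0.38 shift after turn [0.0, 74.9, 0.8]
[ 0.17552486 14.85400681] [-9.26440289e-02  1.22500628e-01  1.58080959e+00  9.37178111e-06
  1.43813378e+00  1.31033011e+00]
[array([462., 153.]), array([462., 107.]), array([130.,  70.]), array([611.,  67.]), array([288., 256.]), array([290., 296.]), array([287., 216.])] [300.99522267 331.69708034]
```

View pics/w10c.png

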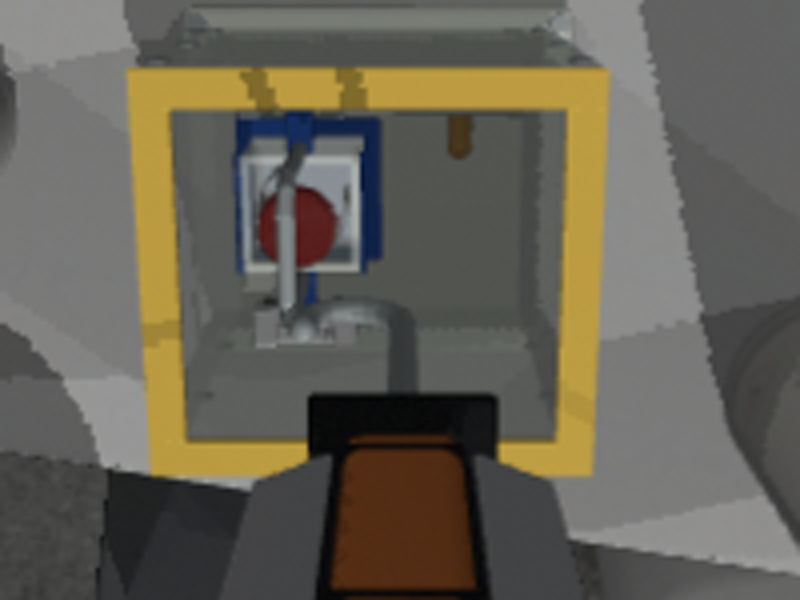

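Request:
step_arm --pt "0 15 2 0 0.4 0" --pt "0 20 0 0 0 0" --pt "0 18 0 0 0 0" --pt "0 14 0 0 0 0" --pt "0 6 0 0 0 0" --pt "0 2 0 0 0 0" --pt "0 0 0 0 0 0"

```text
time_s: 15.08
ee_pos: [0.4921, -0.0116, 0.1972]
eef_rot: [-1.571, 0.001, -2.979]
force: [0.5, 0.8, -0.9]
grip_width: 0.0175
```

```bash
python3 -c "
from h import *
p=tcp_for((0,34),-170);rel([*p,.197],-170)
T=toolpose();P=T@np.r_[1.5e-3,.097,-.0214,1];print(box(P))
c=cam('wrist','w11');crop(c,220,120,420,270,'w11c',4);s=cam('side');crop(s,280,150,360,250,'s11',6)
print((proj(c,P[:3])-[220,120])*4,((proj(c,[*world((0,23)),.1065])-[220,120])*4))"
```

```text
[0.6, 0.2, -21.9] yaw -170.71 t 15.07 ry -0.71 shift after turn [0.4, 0.2, -21.9]
[ 0.68182602 12.07542685]
[301.00278031 331.70474873] [247.65980406 344.20134095]
```

View pics/w11c.png

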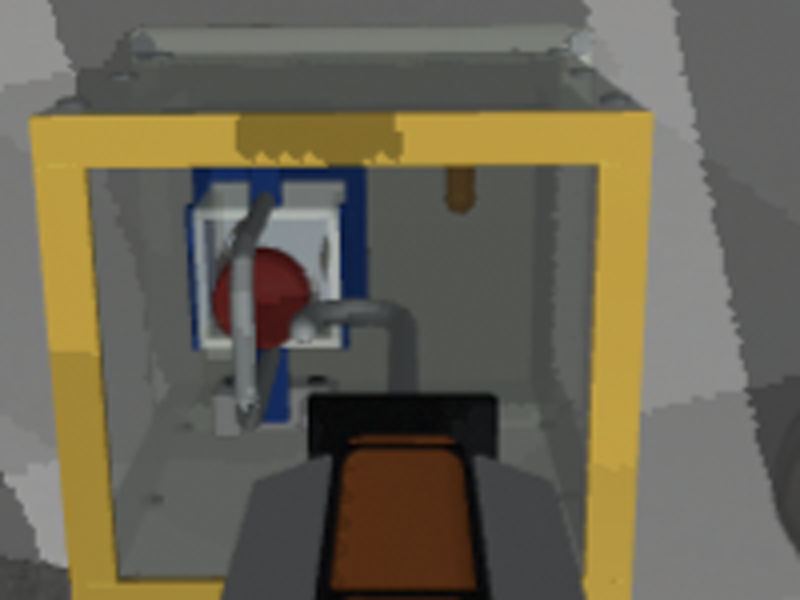

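View pics/s11.png

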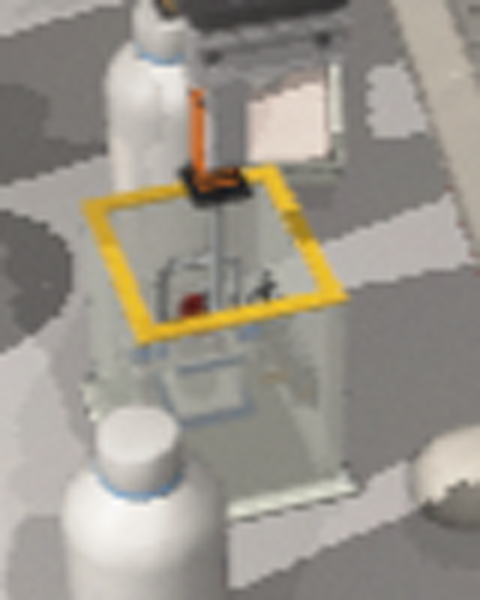

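Request:
step_arm --pt "0 0 -3 0 -0.7 0" --pt "0 0 -4 0 0 0" --pt "0 0 -4 0 0 0" --pt "0 0 -4 0 0 0" --pt "0 0 -4 0 0 0" --pt "0 0 -3 0 0 0" --pt "0 0 0 0 0 0"

```text
time_s: 16.05
ee_pos: [0.4882, 0.0103, 0.1969]
eef_rot: [-1.571, 0.0, -2.967]
force: [-0.9, -0.0, -1.0]
grip_width: 0.0182
```

```bash
python3 -c "
from h import *
p=tcp_for((0,34),-170);rel([*p,.197],-170)
T=toolpose();P=T@np.r_[1.5e-3,.097,-.0214,1];print(box(P))
c=cam('wrist','w12');crop(c,220,120,420,270,'w12c',4)"
```

```text
[0.2, -0.1, 0.3] yaw -169.99 t 16.05 ry 0.01 shift after turn [0.2, -0.1, 0.3]
[ 0.23348628 34.32512439]
```

View pics/w12c.png

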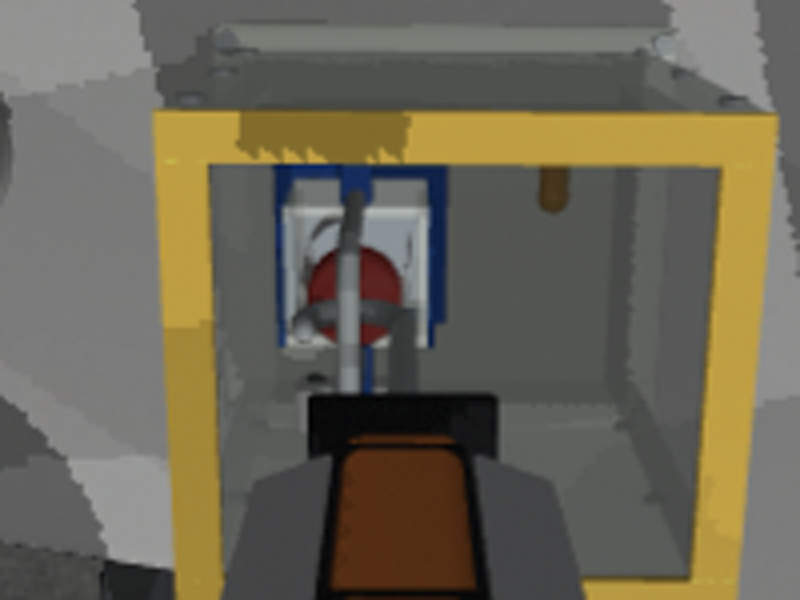

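Request:
step_arm --pt "0 -5 0 0 0 0" --pt "0 -5 0 0 0 0" --pt "0 -3 0 0 0 0" --pt "0 -2 0 0 0 0" --pt "0 -2 0 0 0 0" --pt "0 -2 0 0 0 0" --pt "0 -2 0 0 0 0" --pt "0 -3 0 0 0 0" --pt "0 -4 0 0 0 0" --pt "0 -5 0 0 0 0" --pt "0 -5 0 0 0 0" --pt "0 0 0 0 0 0"

```text
time_s: 17.6
ee_pos: [0.4883, 0.0101, 0.2353]
eef_rot: [-1.571, 0.001, -2.967]
force: [-0.3, -0.6, -2.9]
grip_width: 0.0178
```

```bash
python3 -c "
from h import *
print(get_obs()['ee_pos'],get_obs()['time_s'])
c=cam('wrist','w13');crop(c,220,120,420,270,'w13c',4);s=cam('side');crop(s,280,150,360,250,'s13',6)"
```

```text
[0.48833238 0.01012681 0.23533027] 17.6
```

View pics/w13c.png

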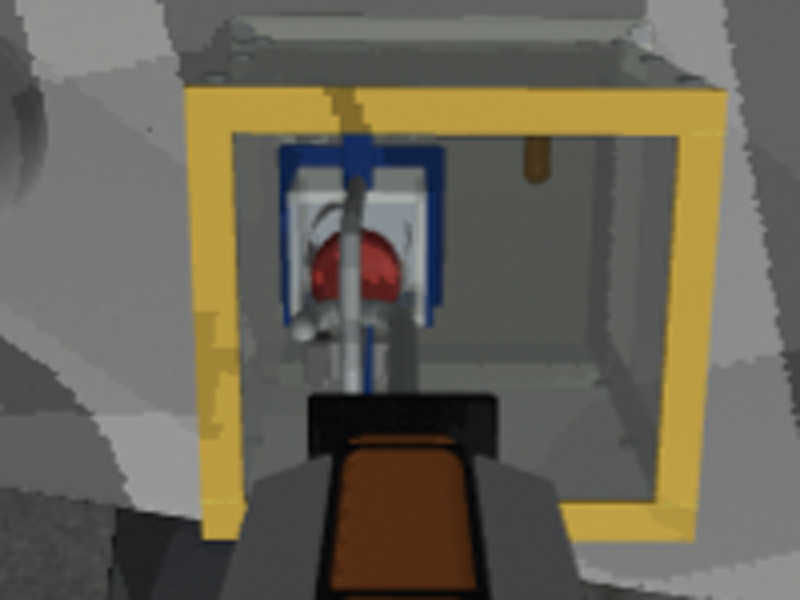

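View pics/s13.png

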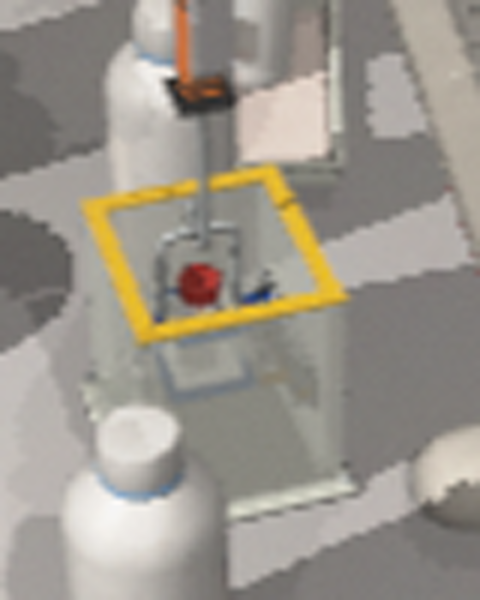

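Request:
step_arm --pt "0 -4 0 0 0 0" --pt "0 -6 0.5 0 0 0" --pt "0 -8 1 0 0 0" --pt "0 -10 1 0 0 0" --pt "0 -12 0.5 0 0 0" --pt "0 -14 0 0 0 0" --pt "0 -16 0 0 0 0" --pt "0 -18 0 0 0 0" --pt "0 -18 0 0 0 0" --pt "0 -18 0 0 0 0" --pt "0 -18 0 0 0 0" --pt "0 -12 0 0 0 0"

```text
time_s: 19.2
ee_pos: [0.4887, 0.0072, 0.3903]
eef_rot: [-1.571, 0.001, -2.967]
force: [0.4, -0.1, -2.3]
grip_width: 0.0181
```

Request:
step_arm --pt "0 -6 0 0 0 0" --pt "0 -2 0 0 0 0" --pt "0 0 0 0 0 0" --pt "0 0 0 0 0 0"

```text
time_s: 19.7
ee_pos: [0.4886, 0.0072, 0.3965]
eef_rot: [-1.571, -0.001, -2.967]
force: [0.8, -1.0, -2.9]
grip_width: 0.0178
```

```bash
python3 -c "
from h import *
print(get_obs()['ee_pos'],get_obs()['qpos'])
c=cam('wrist','w14');s=cam('side','s14');crop(s,230,60,390,240,'s14c',3.3);t=cam('top');np.save('t14.npy',t,allow_pickle=True);crop(t,180,160,270,225,'t14c',8)"
```

```text
[0.4886371  0.00720154 0.39645352] [-6.02494631e-02  9.14872767e-02  1.33592937e+00  4.02627277e-05
  1.71487866e+00  1.33617755e+00]
```

View pics/w14.png

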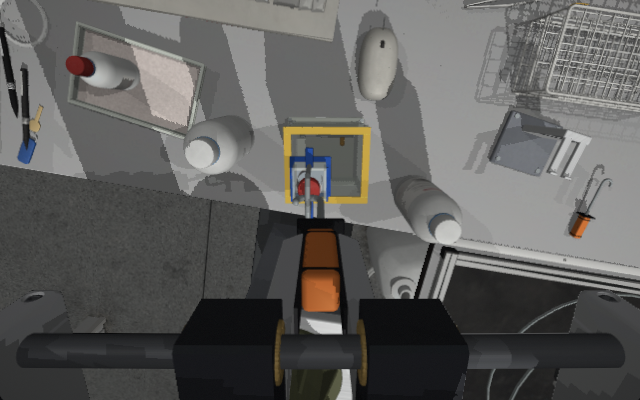

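View pics/s14c.png

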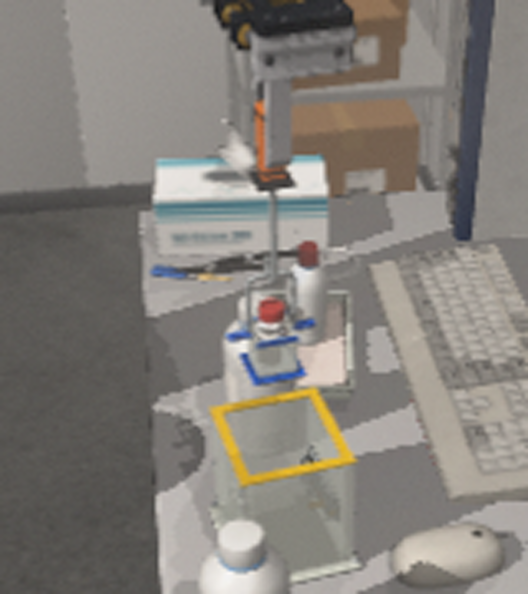

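View pics/t14c.png

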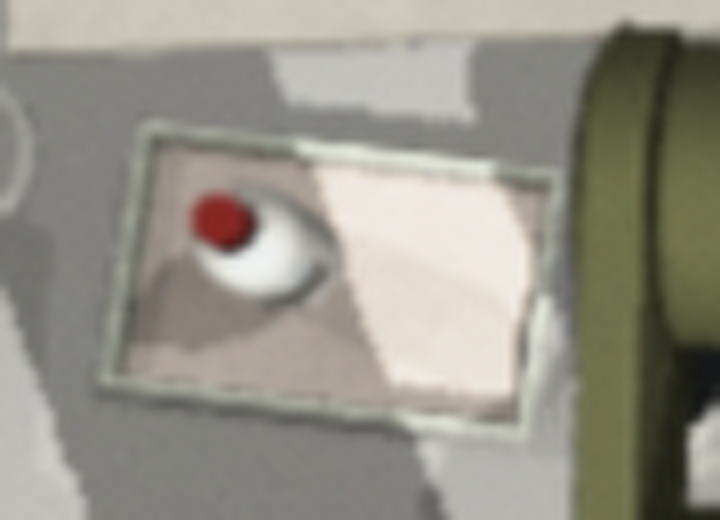

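```bash
python3 -c "
from h import *
t=np.load('t14.npy',allow_pickle=True).item();w=cam('wrist');crop(w,60,10,215,140,'w14t',5)
def rep(C):
  for a in C: print(a.round(4))
  for i in range(4):
    d=C[(i+1)%4]-C[i]; print(np.linalg.norm(d).round(4),np.degrees(np.arctan2(d[1],d[0])).round(1))
  print('ctr',np.mean(C,0).round(4))
rep([onz(t,(180+x/8-.4,160+y/8-.4),.018) for x,y in [(143,122),(562,168),(528,436),(98,390)]])
rep([onz(t,(180+x/4-.4,160+y/4-.4),.018) for x,y in [(70,61),(281,85),(265,214),(49,193)]])
print('red top',onz(t,(180+223/8-.4,160+220/8-.4),.124))
"
```

```text
[0.6203 0.4099 0.018 ]
[0.5942 0.2142 0.018 ]
[0.4706 0.23   0.018 ]
[0.4959 0.4294 0.018 ]
0.1975 -97.6
0.1246 172.7
0.2009 82.8
0.1259 -8.9
ctr [0.5452 0.3209 0.018 ]
[0.6204 0.4113 0.018 ]
[0.5933 0.2142 0.018 ]
[0.4742 0.2291 0.018 ]
[0.4977 0.4294 0.018 ]
0.199 -97.8
0.12 172.9
0.2016 83.3
0.1239 -8.4
ctr [0.5464 0.321  0.018 ]
red top [0.55926838 0.33696215 0.124     ]
```

View pics/w14t.png

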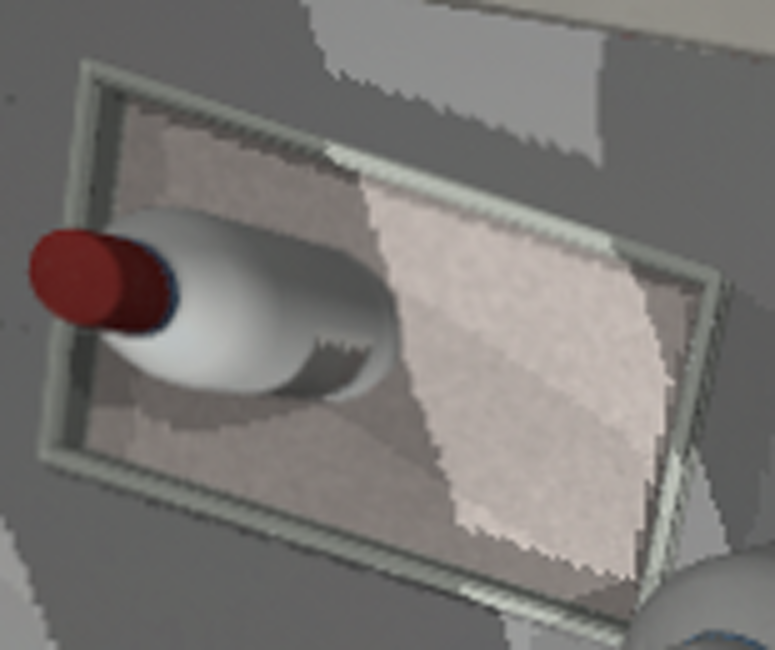

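```bash
cat >> h.py <<'E'
BAR=np.array([1.5,-10.4])
def tcp_w(xy,yaw,off=BAR):
    Y=np.radians(yaw);X=np.array([np.cos(Y),np.sin(Y)]);Z=np.array([-np.sin(Y),np.cos(Y)])
    return np.array(xy)-(off[0]*X+off[1]*Z)/1000
E
python3 -c "
from h import *
w=cam('wrist');g=lambda x,y:(60+x/5-.4,10+y/5-.4)
for p,z in [((84,60),.018),((722,278),.018),((40,460),.018),((395,320),.004)]: print(onz(w,g(*p),z).round(4))
p=tcp_w((.539,.2694),172.5);print(p);rel([*p,.396],172.5)"
```

```text
[0.6211 0.4055 0.018 ]
[0.592  0.2091 0.018 ]
[0.4996 0.4229 0.018 ]
[0.5618 0.3173 0.004 ]
[0.53912969 0.25889318]
[-93.4, 0.8, -239.1] yaw -170.01 t 19.95 ry 17.49 shift after turn [-17.2, 0.8, -256.1]
```

Request:
step_arm --pt "0 0 0 0 2.5 0" --pt "0 0 0 0 5 0" --pt "0 0 0 0 5 0" --pt "0 0 0 0 3.5 0" --pt "0 0 0 0 1.5 0" --pt "0 0 -3 0 0 0" --pt "0 0 -7 0 0 0" --pt "-1 0 -11 0 0 0" --pt "-1 0 -15 0 0 0" --pt "-1 0 -19 0 0 0" --pt "-1 0 -22 0 0 0" --pt "-2 0 -22 0 0 0"

```text
time_s: 21.45
ee_pos: [0.5077, 0.1063, 0.3968]
eef_rot: [-1.571, -0.0, 3.011]
force: [-0.2, 0.1, -2.7]
grip_width: 0.0178
```

Request:
step_arm --pt "-2 0 -22 0 0 0" --pt "-2 0 -22 0 0 0" --pt "-2 0 -22 0 0 0" --pt "-2 0 -22 0 0 0" --pt "-1 0 -19 0 0 0" --pt "-1 0 -15 0 0 0" --pt "-1 0 -12 0 0 0" --pt "0 0 -9 0 0 0" --pt "0 0 -6 0 0 0" --pt "0 0 -4 0 0 0" --pt "0 0 -2 0 0 0" --pt "0 0 0 0 0 0"

```text
time_s: 22.95
ee_pos: [0.5388, 0.2567, 0.3969]
eef_rot: [-1.571, 0.0, 3.01]
force: [-0.1, -0.4, -3.4]
grip_width: 0.0181
```

```bash
python3 -c "
from h import *
w=cam('wrist','w15');np.save('w15.npy',w,allow_pickle=True)
p=tcp_w((.539,.2694),172.5);rel([*p,.396],172.5);print(get_obs()['qpos'])
s=cam('side','s15');crop(s,230,40,390,220,'s15c',3.3)"
```

```text
[-0.1, 0.9, -2.3] yaw 172.48 t 23.0 ry -0.02 shift after turn [-0.1, 0.9, -2.3]
[ 3.83210206e-01  3.58747718e-01  1.01125819e+00 -4.25616656e-05
  1.77148392e+00  2.08516173e+00]
```

View pics/w15.png

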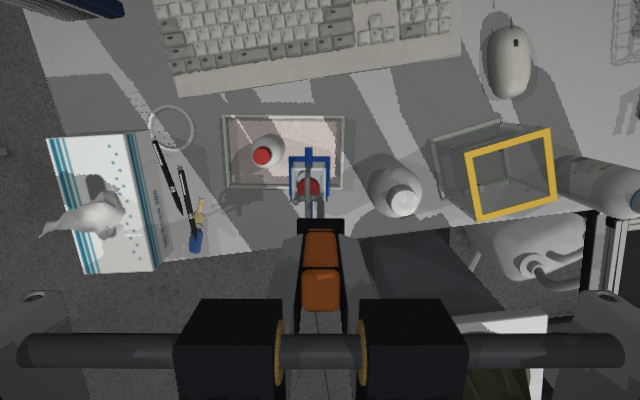

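View pics/s15c.png

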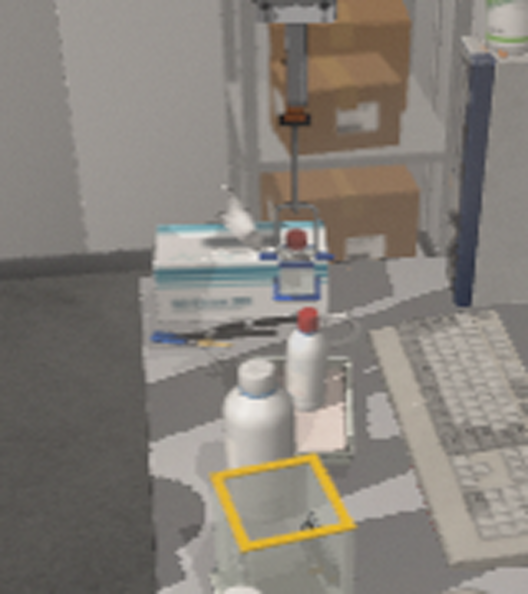

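```bash
python3 -c "
from h import *
w=np.load('w15.npy',allow_pickle=True).item();crop(w,210,100,360,205,'w15t',5.3)"
```

```text
(no output)
```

View pics/w15t.png

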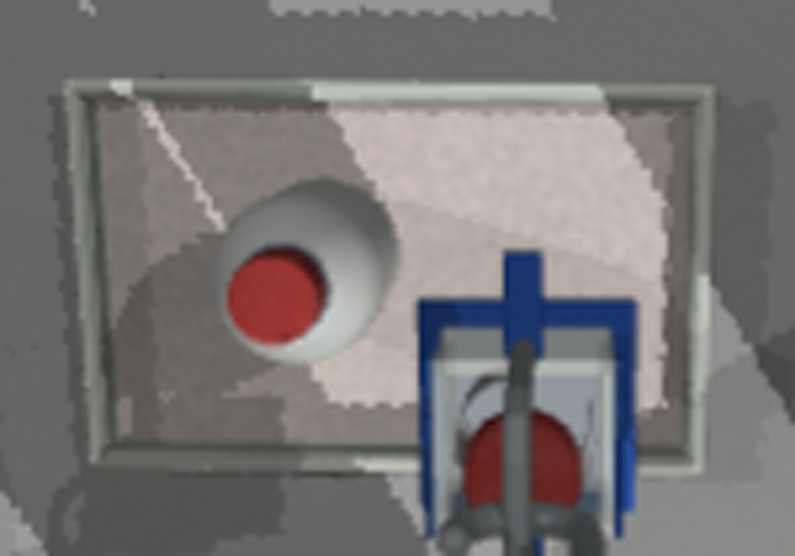

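```bash
python3 -c "
from h import *
w=np.load('w15.npy',allow_pickle=True).item()
g=lambda x,y:(210+x/5.3-.4,100+y/5.3-.4)
C=[onz(w,g(*p),.018) for p in [(64,80),(714,86),(704,472),(90,468)]]
for a in C: print(a.round(4))
for i in range(4):
    d=C[(i+1)%4]-C[i]; print(np.linalg.norm(d).round(4),np.degrees(np.arctan2(d[1],d[0])).round(1))
print('ctr',np.mean(C,0).round(4))
print('cap',onz(w,g(277,296),.124),'base edge',onz(w,g(398,235),.03))
print('foot',onz(w,g(418,300),.193),onz(w,g(637,302),.193))
"
```

```text
[0.621 0.407 0.018]
[0.5929 0.2093 0.018 ]
[0.4714 0.2261 0.018 ]
[0.4992 0.4249 0.018 ]
0.1997 -98.1
0.1226 172.1
0.2007 82.1
0.1231 -8.4
ctr [0.5461 0.3168 0.018 ]
cap [0.56099617 0.33354769 0.124     ] base edge [0.56197901 0.31144442 0.03      ]
foot [0.56539445 0.28984788 0.193     ] [0.55868464 0.24255706 0.193     ]
```

Request:
step_arm --pt "0 4 0 0 0 0" --pt "0 8 0 0 0 0" --pt "0 12 0 0 0 0" --pt "0 16 0 0 0 0" --pt "0 18 0 0 0 0" --pt "0 18 0 0 0 0" --pt "0 18 0 0 0 0" --pt "0 18 0 0 0 0" --pt "0 16 0 0 0 0" --pt "0 14 0 0 0 0" --pt "0 12 0 0 0 0" --pt "0 10 0 0 0 0"

```text
time_s: 24.55
ee_pos: [0.5387, 0.2568, 0.2322]
eef_rot: [-1.571, 0.0, 3.011]
force: [0.8, 0.2, -3.3]
grip_width: 0.0175
```

Request:
step_arm --pt "0 6 0 0 0 0" --pt "0 4 0 0 0 0" --pt "0 2 0 0 0 0" --pt "0 0 0 0 0 0"

```text
time_s: 25.05
ee_pos: [0.5388, 0.2568, 0.221]
eef_rot: [-1.571, 0.0, 3.011]
force: [0.0, -0.2, -2.1]
grip_width: 0.0178
```

```bash
python3 -c "
from h import *
w=cam('wrist','w16');np.save('w16.npy',w,allow_pickle=True);crop(w,130,50,400,240,'w16c',2.9)
print(get_obs()['ee_pos'])
s=cam('side','s16');crop(s,280,110,360,200,'s16c',6)"
```

```text
[0.53879565 0.25684798 0.22108935]
```

View pics/w16c.png

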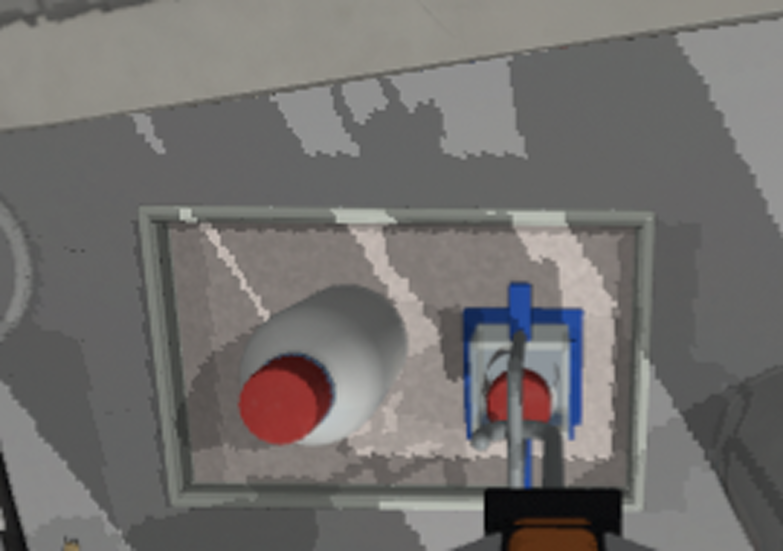

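View pics/s16c.png

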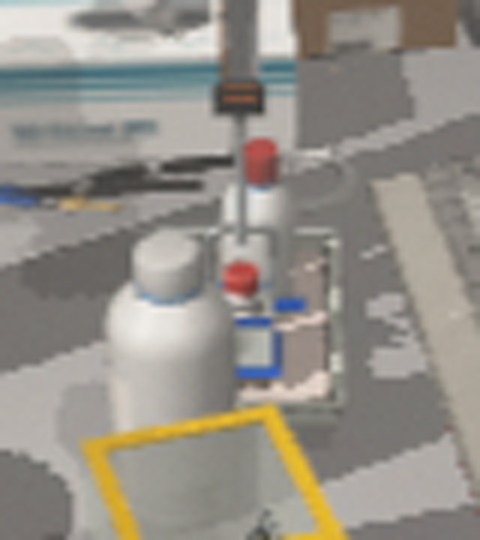

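Request:
step_arm --pt "0 2 0 0 0 0" --pt "0 2 0 0 0 0" --pt "0 2 0 0 0 0" --pt "0 2 0 0 0 0" --pt "0 1 0 0 0 0" --pt "0 1 0 0 0 0" --pt "0 1 0 0 0 0" --pt "0 1 0 0 0 0" --pt "0 1 0 0 0 0" --pt "0 1 0 0 0 0" --pt "0 1 0 0 0 0" --pt "0 1 0 0 0 0"

```text
time_s: 26.65
ee_pos: [0.5388, 0.2568, 0.2049]
eef_rot: [-1.571, 0.0, 3.011]
force: [-0.4, -0.2, -1.0]
grip_width: 0.018
```

Request:
step_arm --pt "0 2 0 0 0 0" --pt "0 3 0 0 0 0" --pt "0 4 0 0 0 0" --pt "0 4 0 0 0 0" --pt "0 2 0 0 0 0" --pt "0 0 0 0 0 0"

```text
time_s: 27.4
ee_pos: [0.5387, 0.2568, 0.1897]
eef_rot: [-1.571, -0.0, 3.011]
force: [0.3, -0.5, -1.0]
grip_width: 0.0176
```

```bash
python3 -c "
from h import *
w=cam('wrist','w17');crop(w,240,80,400,240,'w17c',3.7)
print(get_obs()['ee_pos'])
s=cam('side','s17');crop(s,280,110,360,200,'s17c',6)"
```

```text
[0.53875778 0.25679214 0.18985577]
```

View pics/w17c.png

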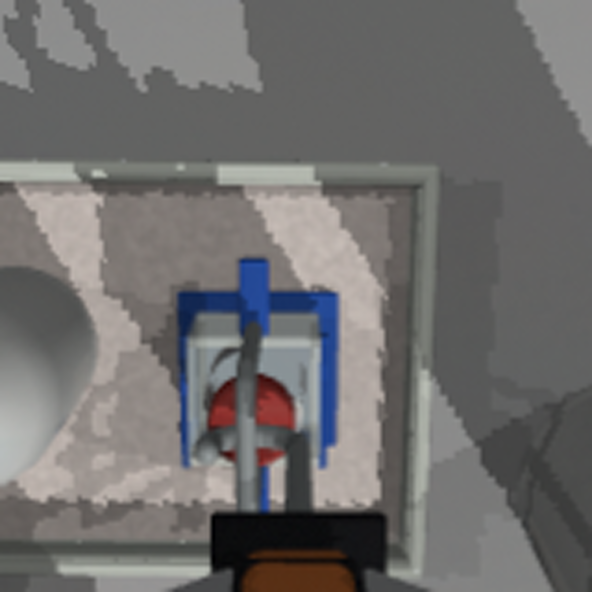

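View pics/s17c.png

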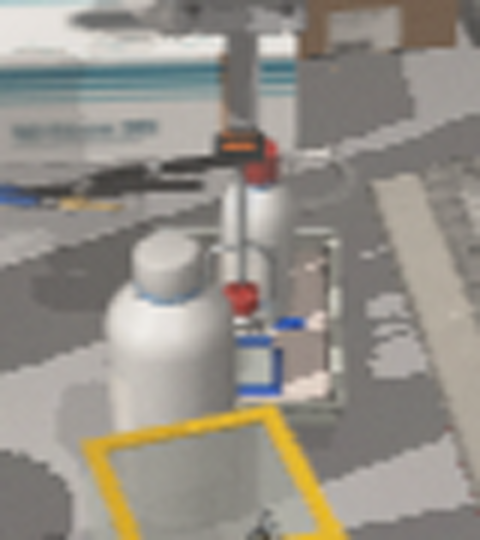

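Request:
step_arm --pt "0 0 2 0 0 0" --pt "0 0 3 0 0 0" --pt "0 0 4 0 0 0" --pt "0 0 4 0 0 0" --pt "0 0 4 0 0 0" --pt "0 0 4 0 0 0" --pt "0 0 5 0 0 0" --pt "0 0 5 0 0 0" --pt "0 0 3 0 0 0" --pt "0 0 0 0 0 0"

```text
time_s: 28.75
ee_pos: [0.5343, 0.2229, 0.1899]
eef_rot: [-1.571, 0.0, 3.01]
force: [-0.7, 0.2, -2.1]
grip_width: 0.0178
```

```bash
python3 -c "
from h import *
w=cam('wrist','w18');crop(w,200,80,400,240,'w18c',3.7)
print(get_obs()['ee_pos'])
s=cam('side','s18');crop(s,280,110,360,200,'s18c',6)"
```

```text
[0.53433411 0.22304463 0.18991204]
```

View pics/w18c.png

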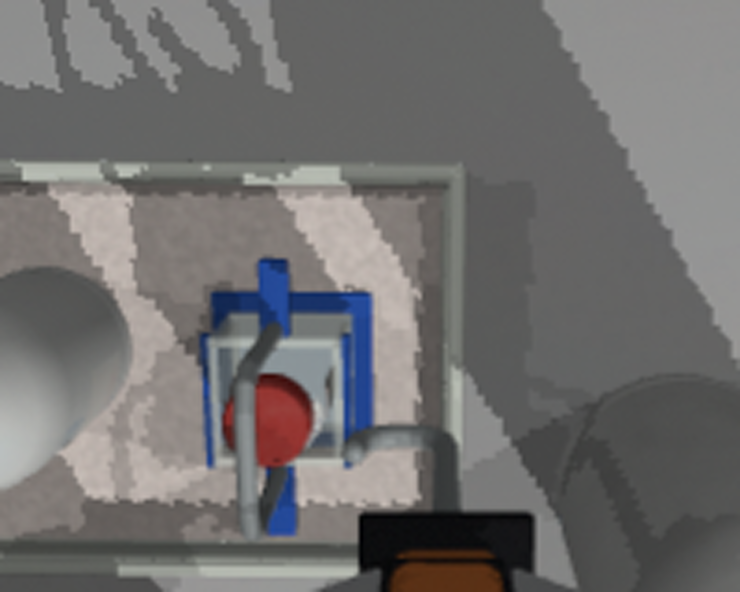

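View pics/s18c.png

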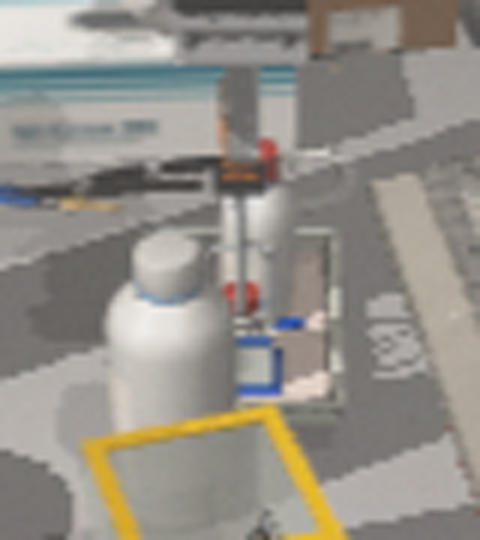

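Request:
step_arm --pt "0 -10 0 0 0 0" --pt "0 -25 0 0 0 0" --pt "0 -35 0 0 0 0" --pt "0 -35 0 0 0 0" --pt "0 -25 0 0 0 0" --pt "0 -10 0 0 0 0" --pt "0 0 0 0 0 0"

```text
time_s: 29.72
ee_pos: [0.5343, 0.2232, 0.33]
eef_rot: [-1.571, 0.0, 3.011]
force: [-0.3, 0.2, -1.2]
grip_width: 0.0175
```

```bash
python3 -c "
from h import *
w=cam('wrist','w19');
p=tcp_w((.551,-.336),174,(1.5,.6));print(p)
pre=p+.068*np.array([-np.cos(np.radians(6.2)),np.sin(np.radians(6.2))]);print(pre)
rel([*pre,.33],174)"
```

```text
[ 0.5525545  -0.33556008]
[ 0.48495223 -0.32821612]
[-23.2, -0.7, 553.0] yaw 172.5 t 29.77 ry -1.5 shift after turn [-8.7, -0.9, 553.4]
```

View pics/w19.png

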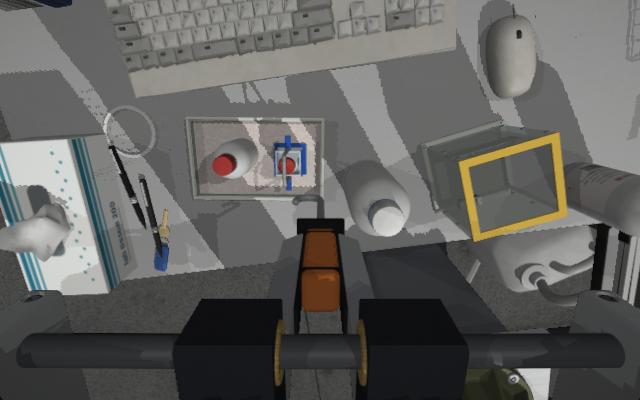

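Request:
step_arm --pt "0 0 10 0 -1.5 0" --pt "0 0 25 0 0 0" --pt "-1 0 40 0 0 0" --pt "-1 0 45 0 0 0" --pt "-1 0 45 0 0 0" --pt "-1 0 45 0 0 0" --pt "-1 0 45 0 0 0" --pt "-1 0 45 0 0 0" --pt "-1 0 45 0 0 0" --pt "-1 0 45 0 0 0" --pt "-1 0 45 0 0 0" --pt "0 0 40 0 0 0"

```text
time_s: 31.28
ee_pos: [0.4927, -0.2517, 0.3285]
eef_rot: [-1.572, -0.002, 3.036]
force: [0.4, 0.8, -2.3]
grip_width: 0.0183
```

Request:
step_arm --pt "0 0 38 0 0 0" --pt "0 0 25 0 0 0" --pt "0 0 12 0 0 0" --pt "0 0 3 0 0 0" --pt "0 0 0 0 0 0"

```text
time_s: 31.9
ee_pos: [0.4853, -0.3272, 0.3297]
eef_rot: [-1.571, -0.0, 3.037]
force: [0.3, 0.3, -1.0]
grip_width: 0.0181
```

```bash
python3 -c "
from h import *
w=cam('wrist','w20');crop(w,260,50,380,240,'w20c',3.15);np.save('w20.npy',w,allow_pickle=True)
rel([.48495223,-0.32821612,.14],174);print(get_obs()['qpos'])"
```

```text
[0.3, 189.9, 1.2] yaw 174.04 t 31.95 ry 0.04 shift after turn [0.2, 189.9, 1.2]
[-6.55604326e-01  3.24624545e-01  1.20564105e+00  1.02084389e-04
  1.61132838e+00  1.01925514e+00]
```

View pics/w20c.png

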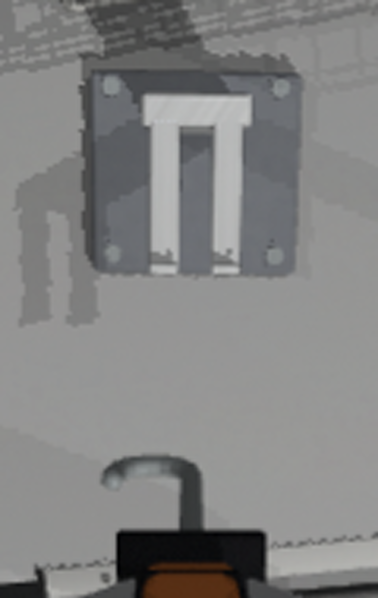

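Request:
step_arm --pt "0 15 0.6 0 0 0" --pt "0 30 0.6 0 0 0" --pt "0 35 0 0 0 0" --pt "0 35 0 0 0 0" --pt "0 35 0 0 0 0" --pt "0 25 0 0 0 0" --pt "0 12 0 0 0 0" --pt "0 3 0 0 0 0" --pt "0 0 0 0 0 0"

```text
time_s: 33.08
ee_pos: [0.4852, -0.3291, 0.1405]
eef_rot: [-1.57, 0.001, 3.037]
force: [-0.4, -0.1, -1.0]
grip_width: 0.018
```

```bash
python3 -c "
from h import *
w=cam('wrist','w21');crop(w,240,50,400,250,'w21c',3);np.save('w21.npy',w,allow_pickle=True)
s=cam('side');crop(s,300,240,400,350,'s21c',5.4)
rel([.5525545,-0.33556008,.14],174)"
```

```text
[-67.5, 0.8, -0.7] yaw 174.0 t 33.17 ry -0.0 shift after turn [-67.5, 0.7, -0.7]
```

View pics/w21c.png

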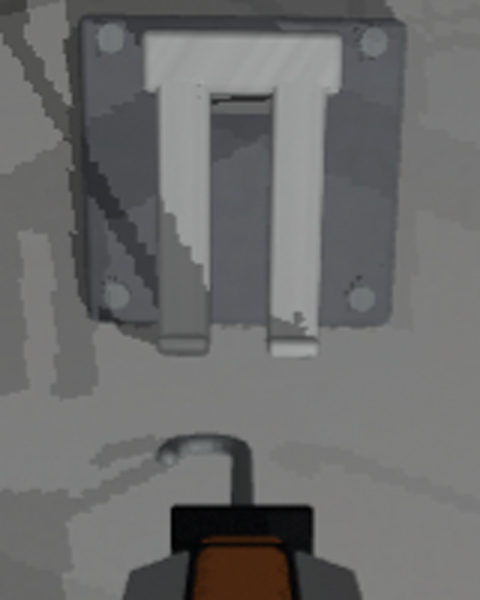

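View pics/s21c.png

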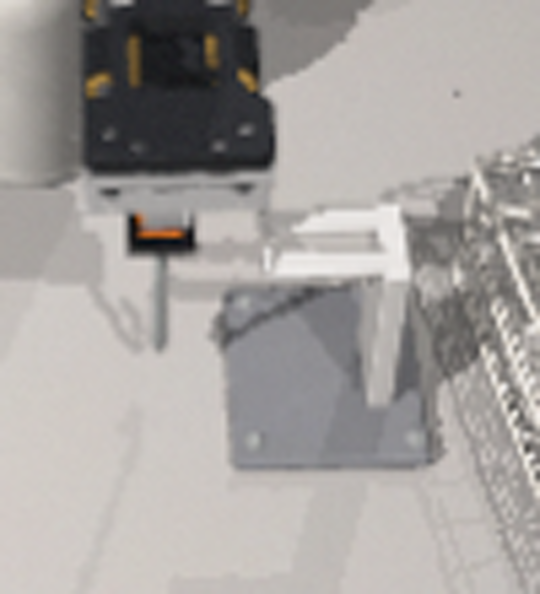

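Request:
step_arm --pt "-5 0 -0.7 0 0 0" --pt "-10 0 0 0 0 0" --pt "-12 0 0 0 0 0" --pt "-12 0 0 0 0 0" --pt "-12 0 0 0 0 0" --pt "-10 0 0 0 0 0" --pt "-5 0 0 0 0 0" --pt "-1.5 0 0 0 0 0" --pt "0 0 0 0 0 0"

```text
time_s: 34.3
ee_pos: [0.5521, -0.3354, 0.1398]
eef_rot: [-1.571, -0.0, 3.037]
force: [-0.7, 0.0, -1.5]
grip_width: 0.0181
```

```bash
python3 -c "
from h import *
w=cam('wrist','w22');crop(w,240,120,400,320,'w22c',3)
s=cam('side');crop(s,300,220,400,350,'s22c',4.5)
rel([.5525545,-0.33556008,.129],174)"
```

```text
[-0.6, 11.0, 0.1] yaw 173.98 t 34.4 ry -0.02 shift after turn [-0.6, 11.0, 0.1]
```

View pics/w22c.png

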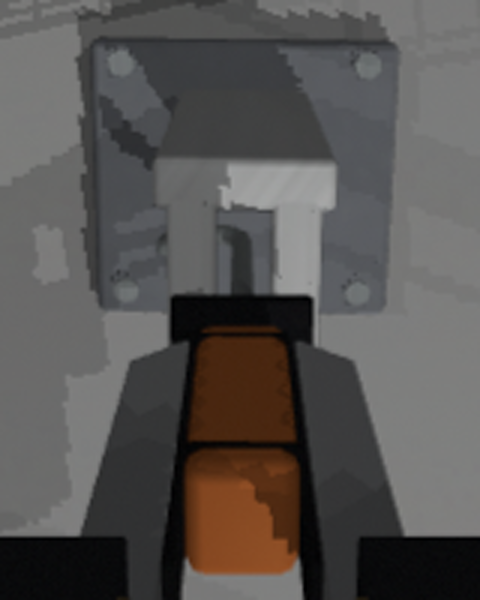

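View pics/s22c.png

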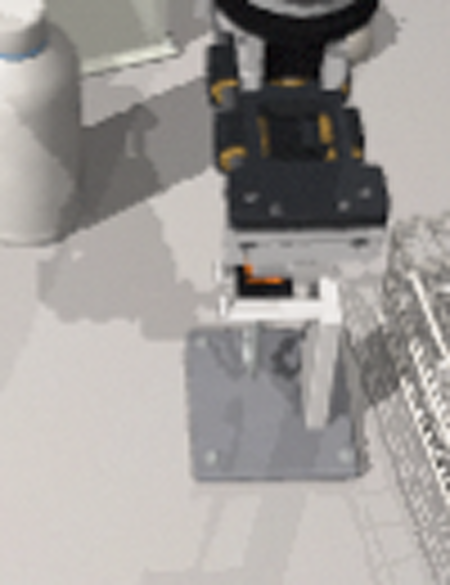

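Request:
step_arm --pt "-0.5 3 0 0 0 0" --pt "0 3 0 0 0 0" --pt "0 2 0 0 0 0" --pt "0 1 0 0 0 0" --pt "0 1 0 0 0 0" --pt "0 0.5 0 0 0 0" --pt "0 0 0 0 0 0"

```text
time_s: 35.28
ee_pos: [0.5527, -0.3354, 0.1293]
eef_rot: [-1.571, 0.0, 3.037]
force: [0.6, -0.9, -1.5]
grip_width: 0.0176
```

```bash
python3 -c "
from h import *
w=cam('wrist','w23');crop(w,240,120,400,320,'w23c',3)
g=lambda x,y:(240+x/3-.3,120+y/3-.3)
print(onz(w,g(241,277),.115),onz(w,(320,205),.115))
rel([.5525545,-0.33556008,.129],174)"
```

```text
[ 0.5708847  -0.33725995  0.115     ] [ 0.57537884 -0.33771461  0.115     ]
[0.1, 0.4, 0.1] yaw 173.99 t 35.33 ry -0.01 shift after turn [0.1, 0.4, 0.1]
```

View pics/w23c.png

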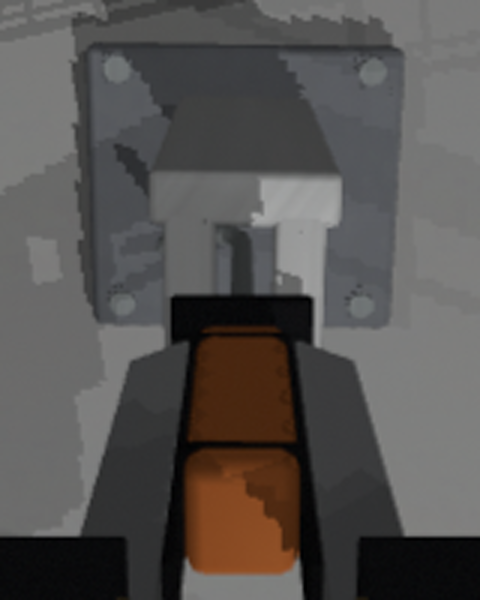

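Request:
step_arm --pt "0 0.5 0 0 0 0" --pt "0 0 0 0 0 0"

```text
time_s: 35.58
ee_pos: [0.5527, -0.3354, 0.1288]
eef_rot: [-1.571, 0.0, 3.037]
force: [0.3, -0.0, -1.4]
grip_width: 0.0176
```

Request:
step_arm --pt "0 0 0 0 0 0" --pt "0 0 0 0 0 0" --pt "0 0 0 0 0 0" --pt "0 0 0 0 0 0" --gripper 0

```text
time_s: 36.08
ee_pos: [0.5527, -0.3354, 0.1289]
eef_rot: [-1.571, 0.0, 3.037]
force: [0.4, 0.2, 0.3]
grip_width: 0.0467
```

```bash
python3 -c "
from h import *
w=cam('wrist','w24');crop(w,220,120,420,320,'w24c',3)
s=cam('side');crop(s,300,220,400,350,'s24c',4.5)"
```

```text
(no output)
```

View pics/w24c.png

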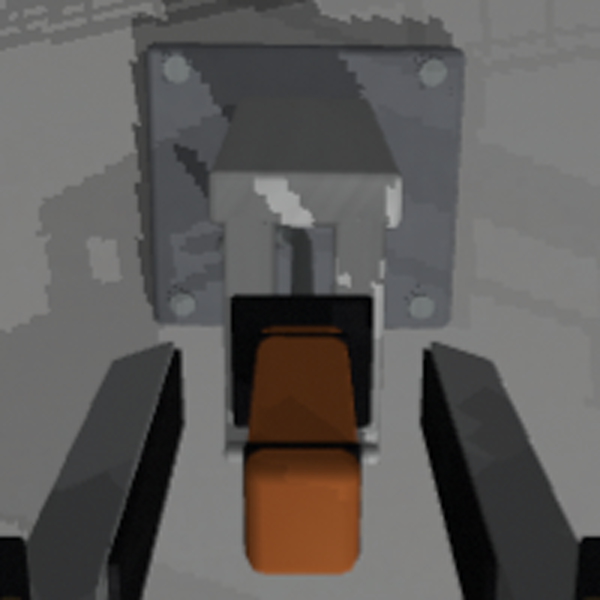

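Request:
step_arm --pt "0 -5 0 0 0 0" --pt "0 -10 0 0 0 0" --pt "0 -20 0 0 0 0" --pt "0 -30 0 0 0 0" --pt "0 -40 0 0 0 0" --pt "0 -40 0 0 0 0" --pt "30 -10 0 0 0 0" --pt "30 0 0 0 0 0" --pt "0 0 0 0 0 0"

```text
time_s: 37.3
ee_pos: [0.492, -0.3292, 0.2855]
eef_rot: [-1.57, 0.002, 3.036]
force: [0.1, -0.1, 0.9]
grip_width: 0.0469
```

```bash
python3 -c "
from h import *
w=cam('wrist','w25');crop(w,250,20,400,200,'w25c',3.3)
s=cam('side');crop(s,280,120,400,330,'s25c',2.85)
t=cam('top');crop(t,180,160,420,250,'t25c',3.3)"
```

```text
(no output)
```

View pics/w25c.png

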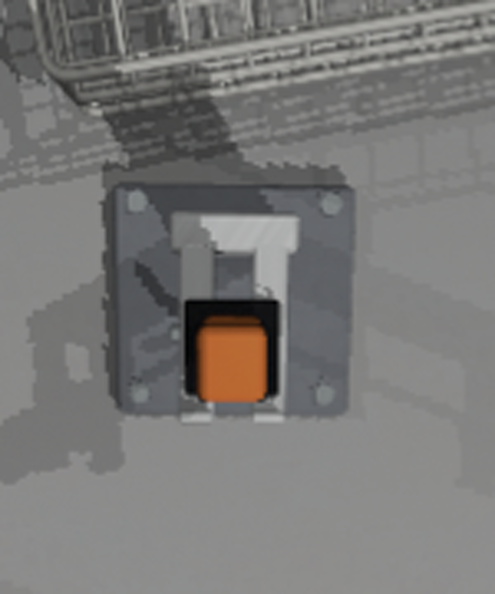

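View pics/s25c.png

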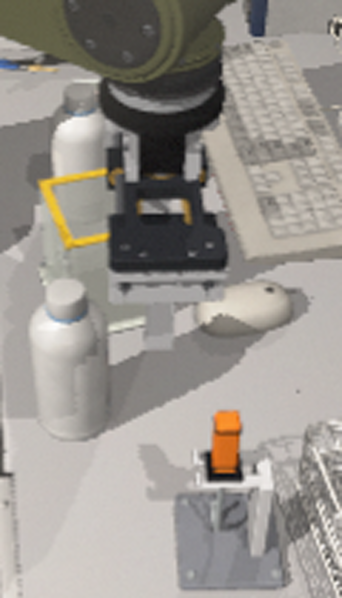

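View pics/t25c.png

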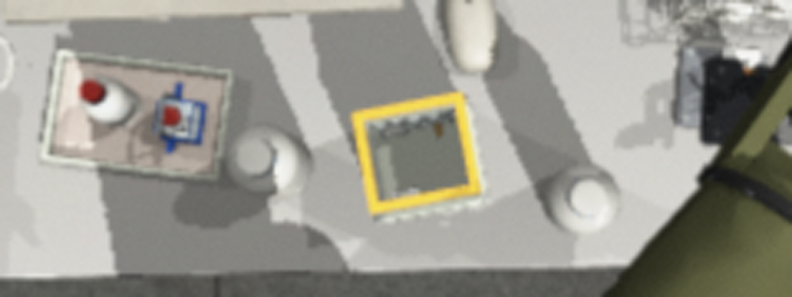

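```bash
python3 -c "
from station import job
print(job.hand_in())"
```

```text
the job is handed in; nothing more can be done
None
```

I completed every step of the task and handed the job in at about 37 s of the 72 s limit. The hand-in gives no verdict.

- **Bolt:** I drew it with the rod's hook until it met its stop. The force rose to about 7 N at the expected travel, and a later picture showed the stub where a full 24 mm draw should put it.
- **Carrier:** I hooked it by the handle, lifted it out, and carried it over the bottles hanging upright. I set it down gently, unhooked it, and the last top view shows it upright in the tray with the vial in its cup. I estimated gaps of about 18 mm to the red-capped bottle and 20 mm to the tray wall.
- **Rod:** It is back in the fork, upright, with its collar between the raised tips and the post, within about 2–3 mm of the fork centre I measured. The gripper was open and well clear at hand-in.
- **Bottles and box:** The bottles look unmoved, and the fingers stayed above the box rim throughout. No unexpected forces showed.

**Disagreement:** The top and wrist cameras put the tray centre 4–5 mm apart along y. I used a middle value, which was well inside the free floor space.

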